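# Make up two orders of cement castings

### The arm

A 6-joint arm with a two-finger parallel gripper is mounted at the origin on the work surface. World frame = base frame: x ahead of the robot, y to its left, z up, the work surface at z = 0. Lengths are in m, angles in rad, forces in N, time in s.
With the tool pointing down it reaches from about 0.35 to 0.925 m from the base axis. Payload 6.4 kg.
Tool frame: the origin (TCP) lies at the very end of the fingers, on their centre line; the grasp point (between the pads) lies 19 mm behind it; z points along the fingers, x is the direction in which the jaws open and shut, and the axes are right-handed (so a half turn about z gives the same grasp; the last joint's range is limited). The gripper opens to 85 mm and grips with 20 to 120 N. Pads are 22 mm wide; open, the fingers measure 114 mm over their backs; the gripper's body (76 mm by 85 mm) begins 54 mm behind the grasp point. The pads swing forward as they close: fully open they stand 13 mm farther back than shut.
Start: joints at [0.956, 0.245, 1.558, -0, 1.339, -0.174], TCP at [0.277, 0.588, 0.231] pointing down, gripper open.
Joint ranges: [-3.13, 3.13], [-1.02, 2.26], [0.13, 2.54], [-0.95, 4.09], [0.21, 2.88], [-2.74, 2.74]. Speed limits (rad/s): [2.57, 2.57, 3.14, 3.14, 3.14, 3.14].

### API

Orientations are given as a unit quaternion [x, y, z, w].
In Python, from plant import env gives the robot as it stands.
- The arm moves only by the tool move_arm, never from a script. Its argument "plan" is a list of rows, each an object of numbers: "hand": the closure, from 0 (fully open) to 1 (shut); "dx", "dy", "dz": the shift along the world's x, y, z in m; "ax", "ay", "az": the turn, a rotation vector about the world's x, y, z in rad. In form: [{"hand": .., "dx": .., "dy": .., "dz": .., "ax": .., "ay": .., "az": ..}, ...]. A call has 1 to 12 rows; each row shifts and turns the commanded pose from where the row before left it; what a row does not reach is not made up. A row lasts 1/12 s, in which the tool goes at most 41.7 mm and 7.16 degrees, less where a joint would pass 70% of its speed; a pose out of reach is approached as far as the arm can. A call with a gripper value outside its range is refused whole. The fingers move at their own pace and stop on an object; "force" is the grip in N (left out, the last holds). Time passes only in rows, so rows that do not move let the fingers close. It gives the time, the measured TCP pose, the force and the opening at its end, in the units of the state.
- env.state(): the state, without advancing time (a new reading comes with each control period).
- env.grab_frame(name): name is "scene" or "side" or "wrist"; returns a dict with "img" (420x560x3 uint8, blue, green, red), "intrinsics" (3x3 intrinsics, pixels), "extrinsics" (4x4, takes a point from camera to world coordinates); the wrist camera has in their place "mount" (4x4, takes a point from camera to tool coordinates, whose origin is the TCP and whose axes are the tool frame's). Camera axes: x right, y down, z forward; pixel columns grow to the right and rows downward; lengths in m; the calibration is good to about 2 mm. A picture is of the moment at which its call begins: read the wrist's pose just before it. There is no depth.
- env.sign_off(): hands the job in, once; it reports no verdict.
Trained networks look in a picture, given as the dict that the camera call returned (one of the last four; its "shot" number tells which), for a name from the list of things; names that differ only in an ending like _2 or _b are one class to them, and where a whole thing is asked for, a point or a joint stands for the part that bears it (a point fixed in the world has none). Each returns a list of dicts, best first, with "confidence" (0 to 1); they miss things now and then, are a little off and sometimes report something else, mostly with a low value. They report only what shows in the picture. A call takes as long as a camera call. They do not tell look-alikes from the thing itself.
- env.spot_in(picture, label): "pixel" ([row, column] in pixels, amid what is visible of it).
The state is a dict: "clock": time; "qpos": joint angles; "dq": joint speeds; "joint_torque": joint torques, N m; "tcp_pos": TCP position; "tcp_rot": TCP orientation; "contact_force": force on the tool from outside, world axes, zero at the start; "wrist_torque": the same for the moment, N m; "opening": finger opening in m.
Only numpy, scipy, OpenCV 4.12 (cv2) and the standard library are available. Lean on these libraries where they do the work, as an engineer would, in place of code of your own. Each camera call takes 0.05 s, during which the arm holds its last target.

### The job

Make up two orders from the cement castings on the bench. In the three-bay tray put the large rosette in the middle bay, with the leaf in one end bay and the pedestal block in the other; in the two-bay tray put the scroll bracket and the quatrefoil block, one to a bay, either way round. Set each casting down upright and flat on the floor of its bay without dropping it, let go, and leave the small rosette and the ball finial where they are.

Things in the scene. Friction and masses are not known exactly. Their poses are not given: they have to be found in the camera images.
- tray3: The three-bay kit tray, 254 x 108 x 20 mm; bay centres at x = -83, 0 and +83 mm, y = 0. Wooden tray fixed to the table, open on top, floor 5 mm thick, walls 5 mm thick, 20 mm high, dividers the same; light floor, dark walls. Origin at the centre of its underside; its x axis runs along the row of bays, y across it. Each bay is 78 mm along x and 98 mm along y inside.
- tray2: The two-bay kit tray, 171 x 108 x 20 mm; bay centres at x = -41.5 and +41.5 mm, y = 0. Wooden tray fixed to the table, open on top, floor 5 mm thick, walls 5 mm thick, 20 mm high, dividers the same; light floor, dark walls. Origin at the centre of its underside; its x axis runs along the row of bays, y across it. Each bay is 78 mm along x and 98 mm along y inside.
- rosette: Large rosette: flower disc of eight round petals, 58 mm across and 16 mm high, with a round upright boss 38 mm in diameter in the middle, 48 mm high over all (straight-sided from 16 to 42 mm). Grey cement, loose, stands on the table; origin at the centre of its underside.
- pedestal: Pedestal block: square base 56 x 56 x 16 mm, on it a square block 44 x 44 mm up to 46 mm, and a low dome on top to 54 mm. Sides along x and y. Grey cement, loose, stands on the table; origin at the centre of its underside.
- leaf: Leaf: a straight upright rib along x, 70 mm long, 20 mm thick (in y), 46 mm high, with three rounded lobes 16 mm high (veins to 18) on each side and a pointed tip at +x; 76 mm long in x (from -35 to +41) and 54 mm wide in y. Fits a bay only with its length along the bay's 98 mm. Grey cement, loose, stands on the table; origin at the centre of its underside.
- scroll: Scroll bracket: upright bar along x, round-ended, 74 mm long, 22 mm thick (in y), 46 mm high; at each end a round stepped volute disc 42 mm across, at most 21 mm high, 4 mm off to alternate sides. 84 x 50 mm over all; fits a bay only with its length along the bay's 98 mm. Grey cement, loose, stands on the table; origin at the centre of its underside.
- quatrefoil: Quatrefoil block: four round lobes of 14 mm radius centred 13 mm out on +x, -x, +y, -y, straight-sided, 54 mm across in x and in y, 46 mm high, with a small button 3 mm high on top. Grey cement, loose, stands on the table; origin at the centre of its underside.
- small_rosette: Spare, not for any kit: small rosette of six petals, 38 mm across, 14 mm high, with a boss 18 mm in diameter up to 26 mm. Grey cement, loose, stands on the table; origin at the centre of its underside.
- finial: Spare, not for any kit: ball finial, square base 44 x 44 x 14 mm with a ball 38 mm in diameter on it, 53 mm high. Grey cement, loose, stands on the table; origin at the centre of its underside. Also among the castings, unlisted: a yellow tin (52 mm across, 55 high) and a brick-red stone (70 x 34 x 26); all nine stand some 85 mm or more apart, centre to centre.
Things that resemble listed ones, but are neither listed nor needed, are in the scene too. What is shaped like the quatrefoil but green or orange is not meant.

How it is judged:
By the outcome, as a careful person would: the job done as asked, in the order asked, and still so for the second after the job is handed in, with the robot touching nothing.
It also fails if it takes over 120 s, if anything falls off the work surface, if the arm or the gripper's body presses on something with over 40 N, if the wrist force passes 120 N, or if a joint passes its speed limit or range.

## Working session

There is one attempt and no reset: what is moved stays moved. The work goes in short steps, Python scripts to look and compute and a tool call to move; the robot and the scene stay as the last step left them, time stands still between calls to the robot, and variables do not carry over. Pictures are saved under pics/ and viewed, and the job is handed in when it is done.

Besides the shell and the picture viewer there is one more tool, called after "Request:" as name([rows], argument=value, ...), one row to a line, values as JSON. move_arm: Moves the arm, as the interface text tells. Its arguments: {"type":"object","properties":{"plan":{"type":"array"},"force":{"type":"number"}},"required":["plan"]}

```bash
ls; mkdir -p pics
python3 - <<'E'
from plant import env
import cv2
s=env.state(); print(s)
for n in ["scene","side","wrist"]:
    f=env.grab_frame(n); cv2.imwrite(f"pics/{n}0.png",f["img"]); print(n,{k:(v.tolist() if hasattr(v,'tolist') else v) for k,v in f.items() if k!="img"})
E
```

```text
pics
{'clock': 0.0, 'qpos': array([ 9.55901139e-01,  2.45811191e-01,  1.55904137e+00,  9.01889285e-06,
        1.33872229e+00, -1.74099814e-01]), 'dq': array([-0.00046539,  0.0001112 , -0.00166545,  0.00040214, -0.00071227,
       -0.0009228 ]), 'joint_torque': array([-1.19957408e-04, -4.29522407e+01, -3.26120746e+01, -2.87234452e-04,
        5.59286156e-03,  8.28430444e-06]), 'tcp_pos': array([0.27698429, 0.58739522, 0.23016747]), 'tcp_rot': array([ 8.44588488e-01,  5.35415076e-01, -9.18008601e-04,  3.73573330e-04]), 'contact_force': array([0.2385043 , 0.18577994, 0.03342139]), 'wrist_torque': array([-0.04979027, -0.03799709, -0.00051414]), 'opening': 0.08559381989180126}
scene {'intrinsics': [[414.0480305510375, 0.0, 279.0620016429291], [0.0, 414.0480305510375, 209.18734488324296], [0.0, 0.0, 1.0]], 'extrinsics': [[0.3093293970993485, 0.5994657544968701, -0.7382114421191613, 1.1427086997154525], [0.9509549468158984, -0.19490211837990157, 0.24020377469431836, -0.16570261230127906], [0.00011496314881923221, -0.7763079114864959, -0.6303538794573644, 0.5254796409584929], [0.0, 0.0, 0.0
[... 203 characters left out ...]
9047, 0.20571427425722605, 0.42384455146615835], [-0.301288384548813, -0.6513338150166789, 0.6964119260551083, -0.6556108821203752], [-0.01993866218920406, -0.7258859298368219, -0.6875260479538484, 0.6769240227296754], [0.0, 0.0, 0.0, 1.0]], 'shot': 2}
wrist {'intrinsics': [[312.0440116795203, 0.0, 276.15924374437105], [0.0, 312.0440116795203, 203.00256597679714], [0.0, 0.0, 1.0]], 'mount': [[0.9999995987327478, -0.0008792490087789604, -0.00017162611306286254, 0.00010291152521768598], [0.0008876451257429242, 0.9466368567054406, 0.3223009053865237, -0.08426111662967913], [-0.00012091514739111882, -0.3223009284008078, 0.9466372573121675, -0.14300694951067688], [0.0, 0.0, 0.0, 1.0]], 'shot': 3}
```

View pics/scene0.png

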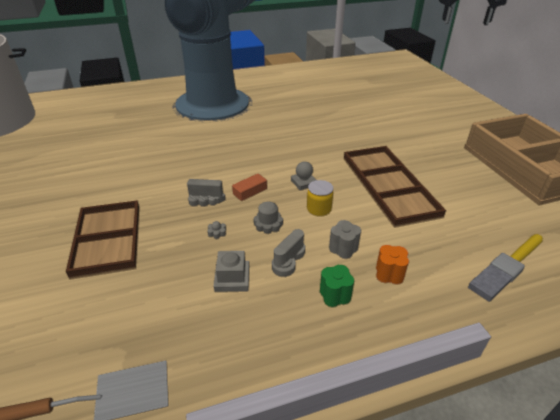

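View pics/side0.png

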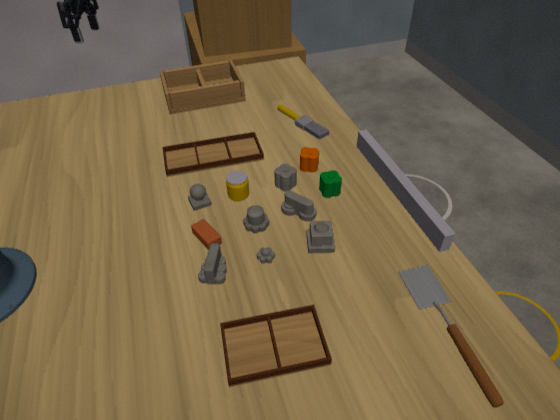

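View pics/wrist0.png

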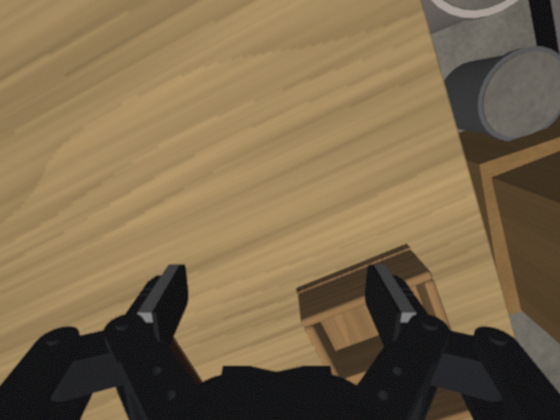

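The scene shows all castings on the bench. tray2 is at about (col 105, row 237) in the scene view and tray3 at about (392, 183). The leaf is at (206, 191), the large rosette at (268, 216), the scroll at (288, 252), the pedestal at (232, 270) and the grey quatrefoil at (345, 238). I'll localise them next.

```bash
cat > h.py <<'E'
from plant import env
import numpy as np, cv2
from scipy.spatial.transform import Rotation as R
from scipy.optimize import least_squares
def T_of(s):
    T=np.eye(4);T[:3,:3]=R.from_quat(s["tcp_rot"]).as_matrix();T[:3,3]=s["tcp_pos"];return T
def shot(n):
    s=env.state(); f=env.grab_frame(n)
    f["E"]=np.array(f["extrinsics"]) if n!="wrist" else T_of(s)@np.array(f["mount"])
    f["s"]=s
    return f
def ray(f,uv):
    K=np.array(f["intrinsics"]); d=np.linalg.solve(K,np.array([uv[0],uv[1],1.0])); E=f["E"]
    return E[:3,3],E[:3,:3]@d
def onz(f,uv,z):
    o,d=ray(f,uv); return (o+d*(z-o[2])/d[2])
def proj(f,P):
    P=np.atleast_2d(P); E=np.linalg.inv(f["E"]); c=P@E[:3,:3].T+E[:3,3]; K=np.array(f["intrinsics"])
    u=c@K.T; return u[:,:2]/u[:,2:]
E
python3 - <<'E'
from h import *
fs=[shot("scene"),shot("side")]
zm=dict(rosette=.024,pedestal=.025,leaf=.023,scroll=.023,quatrefoil=.024,small_rosette=.012,finial=.026,tray2=.005,tray3=.005)
import json
for l,z in zm.items():
    for f,n in zip(fs,("scene","side")):
        r=env.spot_in(f,l)
        for d in r[:5]:
            p=d["pixel"]; print(l,n,round(d["confidence"],2),np.round(p).tolist(),np.round(onz(f,(p[1],p[0]),z)[:2],3))
# trays dark mask
for f,n in zip(fs,("scene","side")):
    hsv=cv2.cvtColor(f["img"],cv2.COLOR_BGR2HSV)
    m=((hsv[...,2]<85)&(hsv[...,1]>80)).astype(np.uint8)*255
    cv2.imwrite(f"pics/m_{n}.png",m)
    c,_=cv2.findContours(m,cv2.RETR_EXTERNAL,2)
    for k in c:
        if cv2.contourArea(cv2.convexHull(k))>1500:
            q=cv2.approxPolyDP(cv2.convexHull(k),8,True)[:,0]
            print(n,q.tolist(),np.round([onz(f,p,.02)[:2] for p in q],3).tolist())
E
```

```text
rosette scene 0.7 [219.0, 265.0] [ 0.575 -0.008]
rosette side 0.72 [221.0, 257.0] [ 0.567 -0.015]
pedestal scene 0.61 [273.0, 231.0] [ 0.687 -0.099]
pedestal side 0.91 [237.0, 319.0] [ 0.676 -0.102]
leaf scene 0.76 [193.0, 206.0] [ 0.458 -0.099]
leaf side 0.95 [270.0, 212.0] [ 0.446 -0.117]
leaf side 0.72 [179.0, 286.0] [0.671 0.102]
leaf side 0.71 [157.0, 213.0] [0.52  0.244]
scroll scene 0.78 [255.0, 289.0] [0.676 0.004]
scroll side 0.59 [204.0, 300.0] [0.674 0.006]
quatrefoil scene 0.92 [266.0, 394.0] [0.755 0.158]
quatrefoil scene 0.84 [284.0, 338.0] [0.762 0.055]
quatrefoil scene 0.57 [239.0, 344.0] [0.67  0.109]
quatrefoil side 0.96 [178.0, 286.0] [0.67  0.102]
quatrefoil side 0.81 [162.0, 308.0] [0.745 0.145]
quatrefoil side 0.63 [186.0, 329.0] [0.757 0.041]
small_rosette scene 0.51 [230.0, 216.0] [ 0.564 -0.101]
small_rosette scene 0.33 [188.0, 392.0] [0.548 0.276]
small_rosette side 0.79 [253.0, 268.0] [ 0.566 -0.101]
finial scene 0.96 [175.0, 303.0] [0.464 0.108]
finial side 0.7 [199.0, 200.0] [0.46  0.094]
tray2 scene 0.71 [241.0, 102.0] [ 0.52  -0.302]
tray2 scene 0.62 [1
[... 233 characters left out ...]
.0, 273.0] [ 0.514 -0.302]
tray3 side 0.76 [155.0, 212.0] [0.523 0.279]
scene [[137, 202], [135, 266], [69, 277], [81, 209]] [[0.442, -0.233], [0.619, -0.246], [0.611, -0.349], [0.432, -0.338]]
scene [[345, 153], [386, 147], [443, 215], [394, 225]] [[0.401, 0.237], [0.406, 0.341], [0.664, 0.318], [0.661, 0.215]]
scene [[138, 78], [0, 31], [0, 21], [46, 0], [124, 0]] [[-0.216, -0.195], [-0.912, -0.706], [-1.077, -0.734], [-1.436, -0.583], [-1.313, -0.203]]
side [[313, 305], [330, 363], [229, 385], [221, 323]] [[0.605, -0.251], [0.592, -0.363], [0.428, -0.348], [0.439, -0.235]]
side [[263, 154], [167, 175], [163, 147], [254, 133]] [[0.648, 0.22], [0.399, 0.214], [0.404, 0.338], [0.651, 0.322]]
```

Request:
move_arm([
  {"hand": 0, "dx": 0.0155, "dy": -0.036, "dz": 0.006, "az": 0.0275},
  {"hand": 0, "dx": 0.0155, "dy": -0.036, "dz": 0.006, "az": 0.0275},
  {"hand": 0, "dx": 0.0155, "dy": -0.036, "dz": 0.006, "az": 0.0275},
  {"hand": 0, "dx": 0.0155, "dy": -0.036, "dz": 0.006, "az": 0.0275},
  {"hand": 0, "dx": 0.0155, "dy": -0.036, "dz": 0.006, "az": 0.0275},
  {"hand": 0, "dx": 0.0155, "dy": -0.036, "dz": 0.006, "az": 0.0275},
  {"hand": 0, "dx": 0.0155, "dy": -0.036, "dz": 0.006, "az": 0.0275},
  {"hand": 0, "dx": 0.0155, "dy": -0.036, "dz": 0.006, "az": 0.0275},
  {"hand": 0, "dx": 0.0155, "dy": -0.036, "dz": 0.006, "az": 0.0275},
  {"hand": 0, "dx": 0.0155, "dy": -0.036, "dz": 0.006, "az": 0.0275},
  {"hand": 0, "dx": 0.0155, "dy": -0.036, "dz": 0.006, "az": 0.0275},
  {"hand": 0, "dx": 0.0155, "dy": -0.036, "dz": 0.006, "az": 0.0275},
])

```text
validation failed for argument at $.pl...
```

Request:
move_arm([
  {"hand": 0, "dx": 0.0155, "dy": -0.036, "dz": 0.006, "az": 0.0275},
  {"hand": 0, "dx": 0.0155, "dy": -0.036, "dz": 0.006, "az": 0.0275},
  {"hand": 0, "dx": 0.0155, "dy": -0.036, "dz": 0.006, "az": 0.0275},
  {"hand": 0, "dx": 0.0155, "dy": -0.036, "dz": 0.006, "az": 0.0275},
  {"hand": 0},
  {"hand": 0},
])

```text
validation failed for argument at $.pl...
```

Run:
```python
from h import *
f=shot("wrist"); print(f["s"]["tcp_pos"],f["s"]["tcp_rot"],f["s"]["clock"])
cv2.imwrite("pics/w1.png",f["img"])
for l,z in dict(rosette=.03,pedestal=.03,leaf=.03,scroll=.03,quatrefoil=.046,small_rosette=.012,finial=.026).items():
    for d in env.spot_in(f,l)[:3]:
        p=d["pixel"]; print(l,round(d["confidence"],2),np.round(p).tolist(),np.round(onz(f,(p[1],p[0]),z)[:2],3))
import pickle; pickle.dump({k:f[k] for k in("img","intrinsics","E")},open("w1.pkl","wb"))
```

```text
[0.27733341 0.58788269 0.23130639] [ 8.44600993e-01  5.35396267e-01  1.43176886e-05 -4.62712898e-06] 1.15
```

View pics/w1.png

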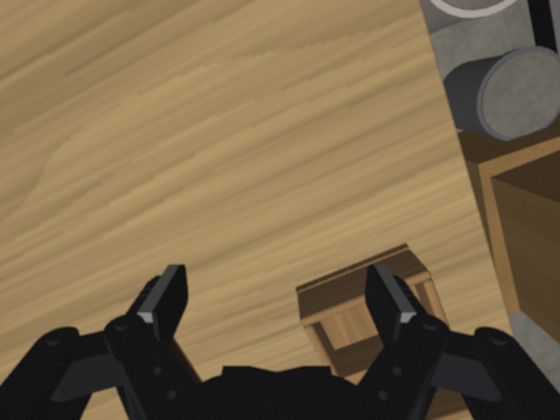

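The arm did not move. The rows were refused, probably because every key has to be given, so I'll include them all.

Request:
move_arm([
  {"hand": 0, "dx": 0.0155, "dy": -0.036, "dz": 0.006, "ax": 0, "ay": 0, "az": 0.0275},
  {"hand": 0, "dx": 0.0155, "dy": -0.036, "dz": 0.006, "ax": 0, "ay": 0, "az": 0.0275},
  {"hand": 0, "dx": 0.0155, "dy": -0.036, "dz": 0.006, "ax": 0, "ay": 0, "az": 0.0275},
  {"hand": 0, "dx": 0.0155, "dy": -0.036, "dz": 0.006, "ax": 0, "ay": 0, "az": 0.0275},
  {"hand": 0, "dx": 0.0155, "dy": -0.036, "dz": 0.006, "ax": 0, "ay": 0, "az": 0.0275},
  {"hand": 0, "dx": 0.0155, "dy": -0.036, "dz": 0.006, "ax": 0, "ay": 0, "az": 0.0275},
  {"hand": 0, "dx": 0.0155, "dy": -0.036, "dz": 0.006, "ax": 0, "ay": 0, "az": 0.0275},
  {"hand": 0, "dx": 0.0155, "dy": -0.036, "dz": 0.006, "ax": 0, "ay": 0, "az": 0.0275},
  {"hand": 0, "dx": 0.0155, "dy": -0.036, "dz": 0.006, "ax": 0, "ay": 0, "az": 0.0275},
  {"hand": 0, "dx": 0.0155, "dy": -0.036, "dz": 0.006, "ax": 0, "ay": 0, "az": 0.0275},
  {"hand": 0, "dx": 0.0155, "dy": -0.036, "dz": 0.006, "ax": 0, "ay": 0, "az": 0.0275},
  {"hand": 0, "dx": 0.0155, "dy": -0.036, "dz": 0.006, "ax": 0, "ay": 0, "az": 0.0275},
])

```text
clock: 2.55
tcp_pos: [0.4637, 0.154, 0.3039]
tcp_rot: [0.745, 0.667, 0.0, 0.0]
contact_force: [1.1, 0.5, 0.1]
opening: 0.0853
```

Request:
move_arm([
  {"hand": 0, "dx": 0.0155, "dy": -0.036, "dz": 0.006, "ax": 0, "ay": 0, "az": 0.0275},
  {"hand": 0, "dx": 0.0155, "dy": -0.036, "dz": 0.006, "ax": 0, "ay": 0, "az": 0.0275},
  {"hand": 0, "dx": 0.0155, "dy": -0.036, "dz": 0.006, "ax": 0, "ay": 0, "az": 0.0275},
  {"hand": 0, "dx": 0.0155, "dy": -0.036, "dz": 0.006, "ax": 0, "ay": 0, "az": 0.0275},
  {"hand": 0, "dx": 0, "dy": 0, "dz": 0, "ax": 0, "ay": 0, "az": 0},
  {"hand": 0, "dx": 0, "dy": 0, "dz": 0, "ax": 0, "ay": 0, "az": 0},
])

```text
clock: 3.05
tcp_pos: [0.5259, 0.0101, 0.3275]
tcp_rot: [0.709, 0.706, 0.0, 0.0]
contact_force: [-1.1, 1.0, -0.1]
opening: 0.0855
```

Run:
```python
from h import *
f=shot("wrist"); print(f["s"]["tcp_pos"],f["s"]["tcp_rot"],f["s"]["clock"])
cv2.imwrite("pics/w2.png",f["img"])
for l,z in dict(rosette=.03,pedestal=.03,leaf=.03,scroll=.03,quatrefoil=.046).items():
    for d in env.spot_in(f,l)[:3]:
        p=d["pixel"]; print(l,round(d["confidence"],2),np.round(p).tolist(),np.round(onz(f,(p[1],p[0]),z)[:2],3))
import pickle; pickle.dump({k:f[k] for k in("img","intrinsics","E")},open("w2.pkl","wb"))
```

```text
[0.52586981 0.01009175 0.3275376 ] [7.08677573e-01 7.05532479e-01 1.31558839e-04 4.90836485e-05] 3.05
rosette 0.81 [183.0, 268.0] [ 0.56  -0.001]
pedestal 0.57 [252.0, 210.0] [ 0.673 -0.094]
leaf 0.67 [102.0, 193.0] [ 0.448 -0.101]
scroll 0.76 [244.0, 273.0] [0.66  0.005]
quatrefoil 0.88 [286.0, 359.0] [0.726 0.14 ]
quatrefoil 0.69 [298.0, 304.0] [0.747 0.055]
quatrefoil 0.64 [248.0, 339.0] [0.659 0.105]
```

View pics/w2.png

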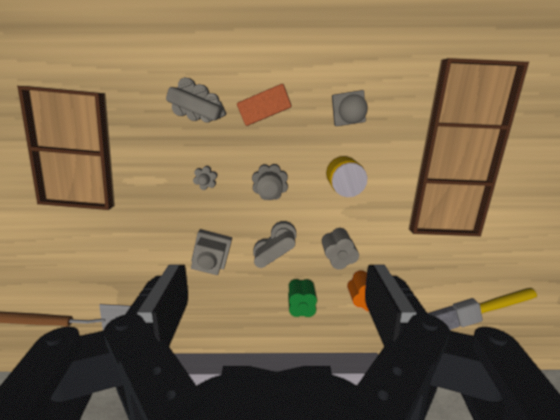

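The wrist view shows everything from above: leaf (195,103), rosette (270,183), scroll (275,244), pedestal (210,252), grey quatrefoil (340,248), tray2 on the left and tray3 on the right. Next I'll fit simple shape models to the silhouettes in all three views.

```bash
cat > fit.py <<'E'
from h import *
from scipy.optimize import minimize
def circ(r,cx=0,cy=0,n=24):
    a=np.linspace(0,2*np.pi,n,endpoint=False); return np.c_[cx+r*np.cos(a),cy+r*np.sin(a)]
def box(a,b): return np.array([[-a,-b],[a,-b],[a,b],[-a,b]])/2
S=1e-3
def scroll(sg): return [(np.r_[circ(11,26,0),circ(11,-26,0)],0,46),(circ(21,21,4*sg),0,18),(circ(21,-21,-4*sg),0,18)]
M=dict(
 rosette=[(circ(9,20*np.cos(t),20*np.sin(t)),0,16) for t in np.arange(8)*np.pi/4]+[(circ(20),0,16),(circ(19),0,45),(circ(12),45,48)],
 pedestal=[(box(56,56),0,16),(box(44,44),0,46),(circ(14),46,54)],
 leaf=[(box(70,20),0,46),(np.array([[30,-9],[41,0],[30,9]]),0,16)]+[(circ(9,x,s*17),0,16) for x in(-20,0,18) for s in(1,-1)]+[(box(56,40),0,16)],
 scrollp=scroll(1),scrolln=scroll(-1),
 quatrefoil=[(circ(14,13*c,13*s),0,46) for c,s in((1,0),(-1,0),(0,1),(0,-1))]+[(box(20,20),0,46)],
 tray3=[(box(254,108),0,20)],tray2=[(box(171,108),0,20)])
def render(f,name,p,zb=0):
    c,s=np.cos(p[2]),np.sin(p[2]); m=np.zeros((420*2,560*2),np.uint8)
    for poly,z0,z1 in M[name]:
        xy=poly*S@np.array([[c,s],[-s,c]])+p[:2]
        P=np.r_[np.c_[xy,np.full(len(xy),z0*S+zb)],np.c_[xy,np.full(len(xy),z1*S+zb)]]
        q=proj(f,P)*2+.5
        cv2.fillConvexPoly(m,cv2.convexHull(np.round(q*16).astype(np.int32)),255,shift=4)
    return m
def grey(f):
    hsv=cv2.cvtColor(f["img"],cv2.COLOR_BGR2HSV)
    return cv2.morphologyEx(((hsv[...,1]<60)).astype(np.uint8)*255,cv2.MORPH_OPEN,np.ones((2,2)))
def dark(f):
    hsv=cv2.cvtColor(f["img"],cv2.COLOR_BGR2HSV)
    return ((hsv[...,2]<85)&(hsv[...,1]>80)).astype(np.uint8)*255
def target(f,name,p):
    if name.startswith("tray"): m=dark(f)
    else: m=grey(f)
    r=cv2.resize(render(f,name,p),(560,420))>0
    roi=cv2.dilate(r.astype(np.uint8),np.ones((25,25)) if not name.startswith("tray") else np.ones((17,17)))
    n,lab,st,_=cv2.connectedComponentsWithStats(m*(roi>0))
    ov=[0]+[np.sum((lab==i)&r) for i in range(1,n)]
    k=int(np.argmax(ov)); m=(lab==k).astype(np.uint8)*255
    if name.startswith("tray"):
        c,_=cv2.findContours(m,0,2); h=cv2.convexHull(np.vstack(c)); m=np.zeros_like(m); cv2.fillConvexPoly(m,h,255)
    else:
        c,_=cv2.findContours(m,0,2); m=np.zeros_like(m); cv2.drawContours(m,c,-1,255,-1)
    return cv2.resize(m,(1120,840),interpolation=cv2.INTER_LINEAR)>127
def fit(fs,name,p0,yaws):
    T=[target(f,name,p0) for f in fs]
    def cost(p):
        c=0
        for f,t in zip(fs,T):
            r=render(f,name,p)>0; c+=1-np.sum(r&t)/max(1,np.sum(r|t))
        return c/len(fs)
    best=None
    for y in yaws:
        x0=np.array([p0[0],p0[1],y]); sim=np.array([x0,x0+[.008,0,0],x0+[0,.008,0],x0+[0,0,.15]])
        r=minimize(cost,x0,method="Nelder-Mead",options=dict(initial_simplex=sim,xatol=2e-4,fatol=1e-5,maxiter=150))
        if best is None or r.fun<best.fun: best=r
    return best.x,best.fun,T
def overlay(f,name,p,img=None):
    im=f["img"].copy() if img is None else img
    m=cv2.resize(render(f,name,p),(560,420)); c,_=cv2.findContours((m>127).astype(np.uint8),0,2); cv2.drawContours(im,c,-1,(0,255,255),1); return im
E
python3 - <<'E'
from fit import *
import pickle
w=pickle.load(open("w2.pkl","rb")); sc=shot("scene"); sd=shot("side")
pickle.dump([{k:f[k] for k in("img","intrinsics","E")} for f in(sc,sd)],open("ext.pkl","wb"))
g=dict(tray3=(.53,.279,-.08),tray2=(.52,-.295,-.05),rosette=(.567,-.01,0),pedestal=(.68,-.1,0),leaf=(.45,-.11,0),scrollp=(.67,.005,0),scrolln=(.67,.005,0),quatrefoil=(.667,.105,0))
Y=dict(tray3=[-.08],tray2=[-.05],rosette=[0],pedestal=[-.5,0,.5],leaf=np.arange(-3,3,.7),scrollp=np.arange(-1.5,1.5,.6),scrolln=np.arange(-1.5,1.5,.6),quatrefoil=[-.5,0,.5])
ims={n:f["img"].copy() for n,f in(("w",w),("scene",sc),("side",sd))}
for n,p in g.items():
    for tag,fs in(("w",[w]),("ext",[sc,sd]),("all",[w,sc,sd])):
        if n.startswith("tray") and 0: pass
        x,c,T=fit(fs,n,p,Y[n]); print(n,tag,np.round(x,4).tolist(),round(c,3))
    if n!="scrollp":
        for k,f in(("w",w),("scene",sc),("side",sd)): overlay(f,n,x,ims[k])
cv2.imwrite("pics/ow.png",ims["w"]);cv2.imwrite("pics/osc.png",cv2.resize(ims["scene"][130:320,60:460],None,fx=2,fy=2));cv2.imwrite("pics/osd.png",cv2.resize(ims["side"][120:400,150:360],None,fx=2,fy=2))
E
```

```text
tray3 w [0.5243, 0.2854, -0.0494] 0.039
tray3 ext [0.5246, 0.2847, -0.0515] 0.053
tray3 all [0.5239, 0.285, -0.0439] 0.051
tray2 w [0.5157, -0.2933, -0.0829] 0.036
tray2 ext [0.5163, -0.2943, -0.0866] 0.038
tray2 all [0.5159, -0.2942, -0.0885] 0.038
rosette w [0.5654, 0.0024, -0.3359] 0.153
rosette ext [0.5697, -0.0004, -0.0403] 0.206
rosette all [0.5676, -0.0002, -0.3784] 0.182
pedestal w [0.6817, -0.0952, -0.3108] 0.115
pedestal ext [0.6824, -0.0972, 1.2556] 0.127
pedestal all [0.6824, -0.0974, -0.3147] 0.128
leaf w [0.4501, -0.0995, 1.1911] 0.166
leaf ext [0.4521, -0.1006, 1.1966] 0.194
leaf all [0.4509, -0.0999, 1.1745] 0.19
scrollp w [0.6681, 0.0089, -0.863] 0.154
scrollp ext [0.6698, 0.0067, -0.9128] 0.22
scrollp all [0.6688, 0.0074, -0.8902] 0.201
scrolln w [0.6719, 0.0082, 2.5488] 0.179
scrolln ext [0.6692, 0.0073, -0.7004] 0.269
scrolln all [0.6699, 0.0072, -0.7095] 0.244
quatrefoil w [0.6722, 0.1117, -0.3042] 0.138
quatrefoil ext [0.6722, 0.1089, -0.1236] 0.264
quatrefoil all [0.6718, 0.1099, -0.1669] 0.23
```

View pics/ow.png

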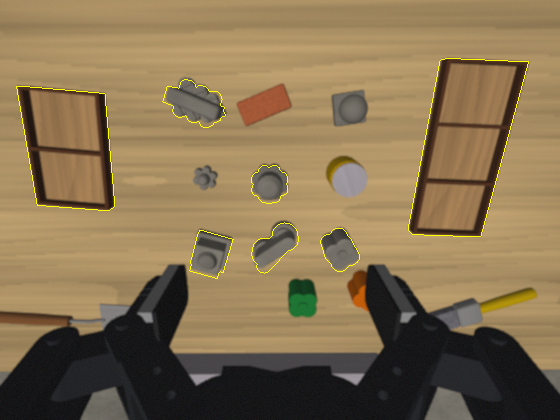

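View pics/osc.png

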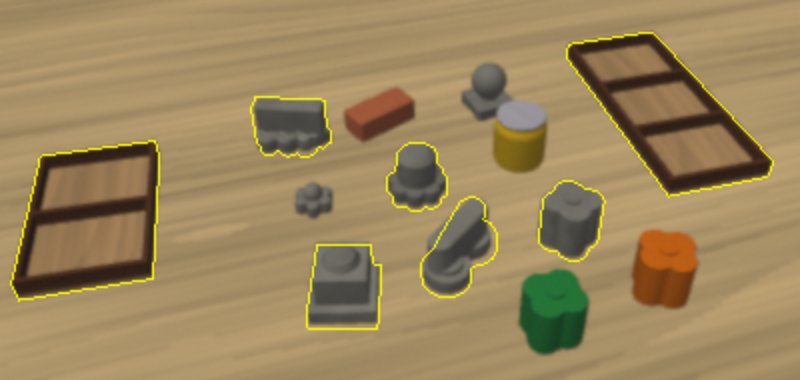

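The model fits agree across views to within 2–3 mm. The pictures also show that the open fingertips stand about 13 mm above the reported TCP. I'll start with the rosette and descend in two stages.

Request:
move_arm([
  {"hand": 0, "dx": 0.005, "dy": -0.001, "dz": -0.03, "ax": 0, "ay": 0, "az": 0},
  {"hand": 0, "dx": 0.005, "dy": -0.001, "dz": -0.03, "ax": 0, "ay": 0, "az": 0},
  {"hand": 0, "dx": 0.005, "dy": -0.001, "dz": -0.03, "ax": 0, "ay": 0, "az": 0},
  {"hand": 0, "dx": 0.005, "dy": -0.001, "dz": -0.03, "ax": 0, "ay": 0, "az": 0},
  {"hand": 0, "dx": 0.005, "dy": -0.001, "dz": -0.03, "ax": 0, "ay": 0, "az": 0},
  {"hand": 0, "dx": 0.005, "dy": -0.001, "dz": -0.03, "ax": 0, "ay": 0, "az": 0},
  {"hand": 0, "dx": 0.005, "dy": -0.002, "dz": -0.03, "ax": 0, "ay": 0, "az": 0},
  {"hand": 0, "dx": 0.006, "dy": -0.002, "dz": -0.01, "ax": 0, "ay": 0, "az": 0},
  {"hand": 0, "dx": 0, "dy": 0, "dz": 0, "ax": 0, "ay": 0, "az": 0},
])

```text
clock: 4.2
tcp_pos: [0.5644, 0.0025, 0.1036]
tcp_rot: [0.707, 0.707, -0.002, -0.003]
contact_force: [0.6, 0.0, 0.7]
opening: 0.0856
```

Run:
```python
from fit import *
f=shot("wrist"); print(f["s"]["tcp_pos"])
x,c,T=fit([f],"rosette",(.567,0,0),[0,.4]); print(x,c)
im=overlay(f,"rosette",x); cv2.imwrite("pics/w3.png",im)
```

```text
[0.56438382 0.00251364 0.1036252 ]
[5.65321080e-01 5.04862692e-04 4.03365790e-01] 0.12063322025828727
```

View pics/w3.png

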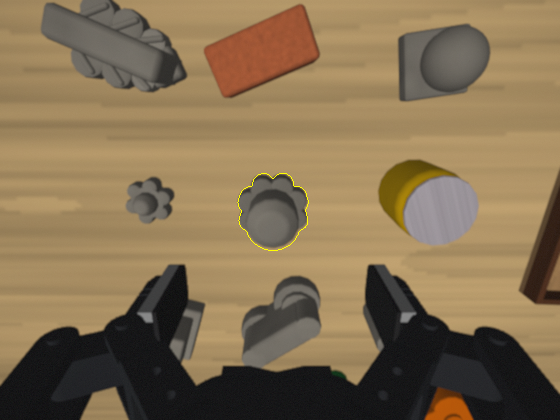

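The fit puts the rosette at (0.565, 0.0005), within 1–2 mm of the finger centre line. I'll descend further.

Request:
move_arm([
  {"hand": 0, "dx": 0, "dy": 0, "dz": -0.02, "ax": 0, "ay": 0, "az": 0},
  {"hand": 0, "dx": 0, "dy": 0, "dz": -0.02, "ax": 0, "ay": 0, "az": 0},
  {"hand": 0, "dx": 0, "dy": 0, "dz": -0.02, "ax": 0, "ay": 0, "az": 0},
  {"hand": 0, "dx": 0, "dy": 0, "dz": -0.015, "ax": 0, "ay": 0, "az": 0},
  {"hand": 0, "dx": 0, "dy": 0, "dz": 0, "ax": 0, "ay": 0, "az": 0},
  {"hand": 0, "dx": 0, "dy": 0, "dz": 0, "ax": 0, "ay": 0, "az": 0},
])

```text
clock: 4.75
tcp_pos: [0.5668, 0.0021, 0.0334]
tcp_rot: [0.707, 0.707, 0.0, 0.0]
contact_force: [0.4, 0.8, 0.5]
opening: 0.0855
```

Request:
move_arm([
  {"hand": 0, "dx": -0.001, "dy": -0.001, "dz": -0.008, "ax": 0, "ay": 0, "az": 0},
  {"hand": 0, "dx": 0, "dy": 0, "dz": -0.008, "ax": 0, "ay": 0, "az": 0},
  {"hand": 0, "dx": 0, "dy": 0, "dz": 0, "ax": 0, "ay": 0, "az": 0},
  {"hand": 1, "dx": 0, "dy": 0, "dz": 0, "ax": 0, "ay": 0, "az": 0},
  {"hand": 1, "dx": 0, "dy": 0, "dz": 0, "ax": 0, "ay": 0, "az": 0},
  {"hand": 1, "dx": 0, "dy": 0, "dz": 0, "ax": 0, "ay": 0, "az": 0},
  {"hand": 1, "dx": 0, "dy": 0, "dz": 0, "ax": 0, "ay": 0, "az": 0},
  {"hand": 1, "dx": 0, "dy": 0, "dz": 0, "ax": 0, "ay": 0, "az": 0},
], force=70)

```text
clock: 5.42
tcp_pos: [0.5661, 0.0007, 0.0171]
tcp_rot: [0.707, 0.707, 0.0, 0.001]
contact_force: [-0.8, 0.8, 2.8]
opening: 0.036
```

Request:
move_arm([
  {"hand": 1, "dx": 0, "dy": 0, "dz": 0.005, "ax": 0, "ay": 0, "az": 0},
  {"hand": 1, "dx": 0, "dy": 0, "dz": 0.015, "ax": 0, "ay": 0, "az": 0},
  {"hand": 1, "dx": 0, "dy": 0, "dz": 0.025, "ax": 0, "ay": 0, "az": 0},
  {"hand": 1, "dx": 0, "dy": 0, "dz": 0.025, "ax": 0, "ay": 0, "az": 0},
  {"hand": 1, "dx": 0, "dy": 0, "dz": 0.015, "ax": 0, "ay": 0, "az": 0},
  {"hand": 1, "dx": -0.003, "dy": 0.02, "dz": 0, "ax": 0, "ay": 0, "az": 0},
  {"hand": 1, "dx": -0.005, "dy": 0.03, "dz": 0, "ax": 0, "ay": 0, "az": 0},
  {"hand": 1, "dx": -0.005, "dy": 0.035, "dz": 0, "ax": 0, "ay": 0, "az": 0},
  {"hand": 1, "dx": -0.005, "dy": 0.035, "dz": 0, "ax": 0, "ay": 0, "az": 0},
  {"hand": 1, "dx": -0.005, "dy": 0.035, "dz": 0, "ax": 0, "ay": 0, "az": 0},
  {"hand": 1, "dx": -0.005, "dy": 0.035, "dz": 0, "ax": 0, "ay": 0, "az": 0},
])

```text
clock: 6.33
tcp_pos: [0.5363, 0.1924, 0.1011]
tcp_rot: [0.708, 0.707, -0.0, -0.0]
contact_force: [1.1, -0.0, -1.4]
opening: 0.0358
```

Request:
move_arm([
  {"hand": 1, "dx": -0.005, "dy": 0.035, "dz": 0, "ax": 0, "ay": 0, "az": 0},
  {"hand": 1, "dx": -0.005, "dy": 0.034, "dz": 0, "ax": 0, "ay": 0, "az": 0},
  {"hand": 1, "dx": -0.004, "dy": 0.02, "dz": 0, "ax": 0, "ay": 0, "az": 0},
  {"hand": 1, "dx": 0, "dy": 0.005, "dz": 0, "ax": 0, "ay": 0, "az": 0},
  {"hand": 1, "dx": 0, "dy": 0, "dz": 0, "ax": 0, "ay": 0, "az": 0},
  {"hand": 1, "dx": 0, "dy": 0, "dz": 0, "ax": 0, "ay": 0, "az": 0},
])

```text
clock: 6.83
tcp_pos: [0.5231, 0.2843, 0.101]
tcp_rot: [0.707, 0.707, -0.0, 0.0]
contact_force: [0.3, -0.7, -2.2]
opening: 0.0359
```

Run:
```python
from fit import *
f=shot("wrist"); print(f["s"]["tcp_pos"],f["s"]["opening"])
cv2.imwrite("pics/w4.png",f["img"])
f=shot("side");cv2.imwrite("pics/s4.png",cv2.resize(f["img"][80:240,120:360],None,fx=3,fy=3))
```

```text
[0.52313961 0.28434224 0.10100111] 0.03588355582865103
```

View pics/w4.png

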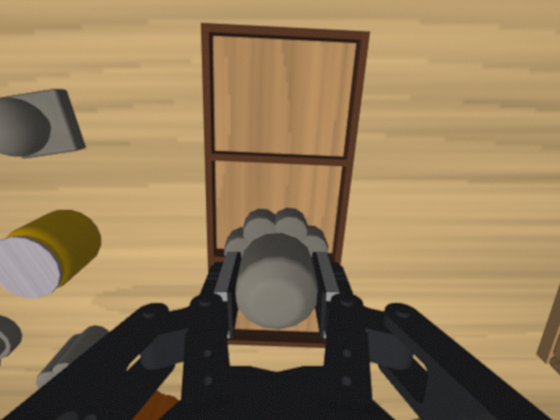

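View pics/s4.png

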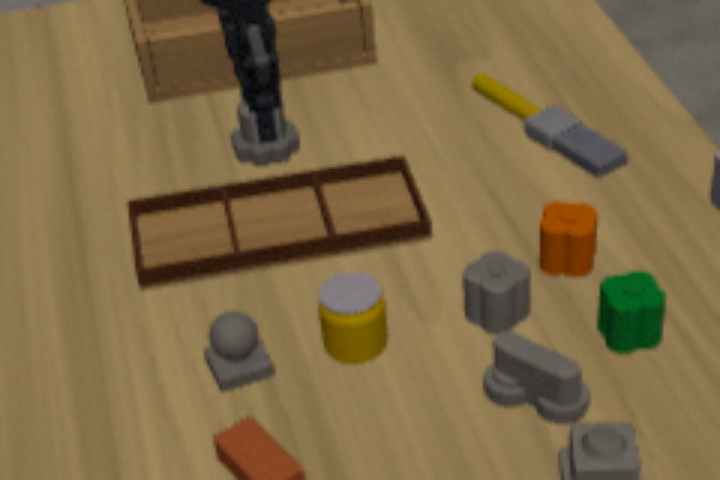

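The rosette is held upright over the middle bay. Next I'll lower it.

Request:
move_arm([
  {"hand": 1, "dx": 0.001, "dy": 0.0005, "dz": -0.015, "ax": 0, "ay": 0, "az": 0},
  {"hand": 1, "dx": 0, "dy": 0, "dz": -0.02, "ax": 0, "ay": 0, "az": 0},
  {"hand": 1, "dx": 0, "dy": 0, "dz": -0.02, "ax": 0, "ay": 0, "az": 0},
  {"hand": 1, "dx": 0, "dy": 0, "dz": -0.013, "ax": 0, "ay": 0, "az": 0},
  {"hand": 1, "dx": 0, "dy": 0, "dz": -0.006, "ax": 0, "ay": 0, "az": 0},
  {"hand": 1, "dx": 0, "dy": 0, "dz": -0.002, "ax": 0, "ay": 0, "az": 0},
  {"hand": 1, "dx": 0, "dy": 0, "dz": 0, "ax": 0, "ay": 0, "az": 0},
  {"hand": 1, "dx": 0, "dy": 0, "dz": 0, "ax": 0, "ay": 0, "az": 0},
])

```text
clock: 7.6
tcp_pos: [0.5253, 0.2855, 0.0264]
tcp_rot: [0.708, 0.707, 0.001, 0.0]
contact_force: [-0.3, 0.5, -1.5]
opening: 0.0358
```

Request:
move_arm([
  {"hand": 1, "dx": 0, "dy": 0, "dz": -0.0015, "ax": 0, "ay": 0, "az": 0},
  {"hand": 1, "dx": 0, "dy": 0, "dz": 0, "ax": 0, "ay": 0, "az": 0},
  {"hand": 1, "dx": 0, "dy": 0, "dz": 0, "ax": 0, "ay": 0, "az": 0},
])

```text
clock: 7.85
tcp_pos: [0.5247, 0.2856, 0.0244]
tcp_rot: [0.707, 0.707, 0.001, 0.0]
contact_force: [-0.3, -0.9, -2.6]
opening: 0.0357
```

Request:
move_arm([
  {"hand": 1, "dx": 0, "dy": 0, "dz": -0.0015, "ax": 0, "ay": 0, "az": 0},
  {"hand": 1, "dx": 0, "dy": 0, "dz": 0, "ax": 0, "ay": 0, "az": 0},
  {"hand": 1, "dx": 0, "dy": 0, "dz": 0, "ax": 0, "ay": 0, "az": 0},
])

```text
clock: 8.1
tcp_pos: [0.5243, 0.2854, 0.0223]
tcp_rot: [0.707, 0.707, -0.0, -0.0]
contact_force: [0.1, -0.6, -1.2]
opening: 0.0357
```

Request:
move_arm([
  {"hand": 1, "dx": 0, "dy": 0, "dz": -0.001, "ax": 0, "ay": 0, "az": 0},
  {"hand": 1, "dx": 0, "dy": 0, "dz": 0, "ax": 0, "ay": 0, "az": 0},
  {"hand": 1, "dx": 0, "dy": 0, "dz": 0, "ax": 0, "ay": 0, "az": 0},
])

```text
clock: 8.35
tcp_pos: [0.5244, 0.2854, 0.0221]
tcp_rot: [0.707, 0.707, -0.0, -0.0]
contact_force: [-3.4, -1.1, 5.8]
opening: 0.0354
```

Contact was felt at the expected height (+5.8 N). I'll release and go to the leaf.

Request:
move_arm([
  {"hand": 0.3, "dx": 0, "dy": 0, "dz": 0, "ax": 0, "ay": 0, "az": 0},
  {"hand": 0.3, "dx": 0, "dy": 0, "dz": 0, "ax": 0, "ay": 0, "az": 0},
  {"hand": 0.3, "dx": 0, "dy": 0, "dz": 0, "ax": 0, "ay": 0, "az": 0},
  {"hand": 0.3, "dx": 0, "dy": 0, "dz": 0.02, "ax": 0, "ay": 0, "az": 0},
  {"hand": 0.3, "dx": 0, "dy": 0, "dz": 0.04, "ax": 0, "ay": 0, "az": 0},
  {"hand": 0.3, "dx": 0, "dy": 0, "dz": 0.04, "ax": 0, "ay": 0, "az": 0},
  {"hand": 0.3, "dx": -0.0045, "dy": -0.024, "dz": 0, "ax": 0, "ay": 0, "az": -0.1225},
  {"hand": 0.3, "dx": -0.0045, "dy": -0.024, "dz": 0, "ax": 0, "ay": 0, "az": -0.1225},
  {"hand": 0.3, "dx": -0.0045, "dy": -0.024, "dz": 0, "ax": 0, "ay": 0, "az": -0.1225},
  {"hand": 0.3, "dx": -0.0045, "dy": -0.024, "dz": 0, "ax": 0, "ay": 0, "az": -0.1225},
  {"hand": 0.3, "dx": -0.0045, "dy": -0.024, "dz": 0, "ax": 0, "ay": 0, "az": -0.1225},
  {"hand": 0.3, "dx": -0.0045, "dy": -0.024, "dz": 0, "ax": 0, "ay": 0, "az": -0.1225},
])

```text
clock: 9.35
tcp_pos: [0.4971, 0.1404, 0.1214]
tcp_rot: [0.915, 0.403, 0.0, 0.0]
contact_force: [-0.4, 0.1, -0.2]
opening: 0.0597
```

Request:
move_arm([
  {"hand": 0.3, "dx": -0.0045, "dy": -0.024, "dz": 0, "ax": 0, "ay": 0, "az": -0.1225},
  {"hand": 0.3, "dx": -0.0045, "dy": -0.024, "dz": 0, "ax": 0, "ay": 0, "az": -0.1225},
  {"hand": 0.3, "dx": -0.0045, "dy": -0.024, "dz": 0, "ax": 0, "ay": 0, "az": -0.1225},
  {"hand": 0.3, "dx": -0.0045, "dy": -0.024, "dz": 0, "ax": 0, "ay": 0, "az": -0.1225},
  {"hand": 0.3, "dx": -0.0045, "dy": -0.024, "dz": 0, "ax": 0, "ay": 0, "az": -0.1225},
  {"hand": 0.3, "dx": -0.0045, "dy": -0.024, "dz": 0, "ax": 0, "ay": 0, "az": -0.1225},
  {"hand": 0.3, "dx": -0.0045, "dy": -0.024, "dz": 0, "ax": 0, "ay": 0, "az": -0.1225},
  {"hand": 0.3, "dx": -0.0045, "dy": -0.024, "dz": 0, "ax": 0, "ay": 0, "az": -0.1225},
  {"hand": 0.3, "dx": -0.0045, "dy": -0.024, "dz": 0, "ax": 0, "ay": 0, "az": -0.1225},
  {"hand": 0.3, "dx": -0.0045, "dy": -0.024, "dz": 0, "ax": 0, "ay": 0, "az": -0.1225},
  {"hand": 0.3, "dx": 0, "dy": 0, "dz": 0, "ax": 0, "ay": 0, "az": 0},
  {"hand": 0.3, "dx": 0, "dy": 0, "dz": 0, "ax": 0, "ay": 0, "az": 0},
])

```text
clock: 10.35
tcp_pos: [0.4524, -0.0995, 0.1215]
tcp_rot: [0.981, -0.194, 0.0, -0.0]
contact_force: [0.6, -0.1, -0.3]
opening: 0.0599
```

Run:
```python
from fit import *
f=shot("wrist"); s=f["s"]; X=T_of(s)[:3,0]; print(s["tcp_pos"],s["opening"],np.arctan2(X[1],X[0]),s["qpos"][[0,5]])
x,c,T=fit([f],"leaf",(.451,-.1,1.18),[1.1,1.3]); print(x,c)
cv2.imwrite("pics/w5.png",overlay(f,"leaf",x))
f=shot("side");cv2.imwrite("pics/s5.png",cv2.resize(f["img"][120:300,140:380],None,fx=3,fy=3))
```

```text
[ 0.45236977 -0.09950903  0.12146073] 0.059895168089989195 -0.3912096981239331 [-0.46220557 -0.07110511]
[ 0.44938374 -0.10160184  1.18537841] 0.1398633725409626
```

View pics/w5.png

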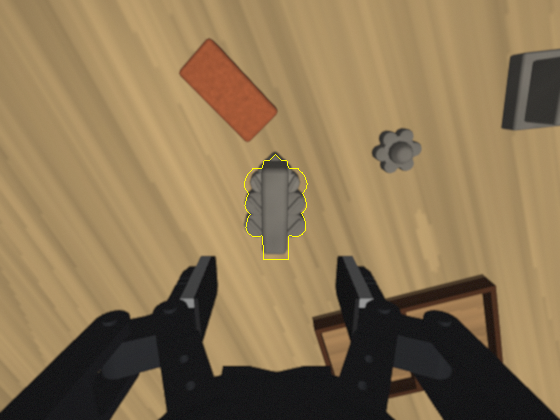

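View pics/s5.png

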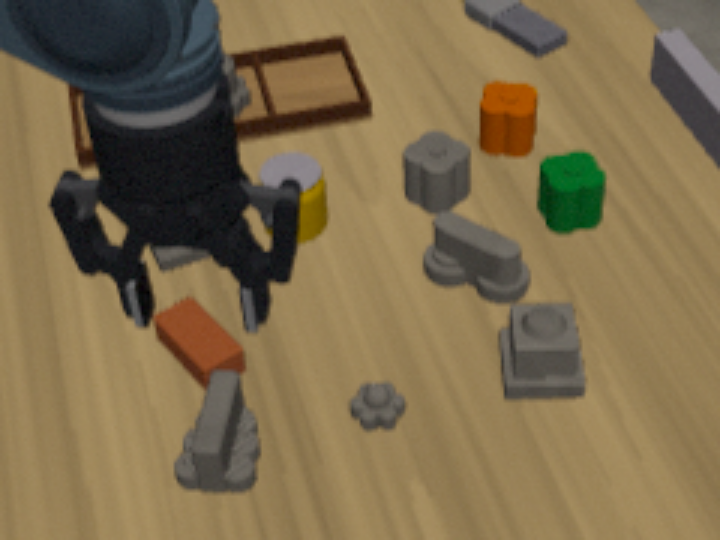

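The leaf is centred between the fingers at (275,205), and its fitted yaw of 1.185 matches the jaws. Descending.

Request:
move_arm([
  {"hand": 0.3, "dx": -0.002, "dy": 0, "dz": -0.02, "ax": 0, "ay": 0, "az": 0.005},
  {"hand": 0.3, "dx": 0, "dy": 0, "dz": -0.025, "ax": 0, "ay": 0, "az": 0},
  {"hand": 0.3, "dx": 0, "dy": 0, "dz": -0.025, "ax": 0, "ay": 0, "az": 0},
  {"hand": 0.3, "dx": 0, "dy": 0, "dz": -0.018, "ax": 0, "ay": 0, "az": 0},
  {"hand": 0.3, "dx": 0, "dy": 0, "dz": -0.009, "ax": 0, "ay": 0, "az": 0},
  {"hand": 0.3, "dx": 0, "dy": 0, "dz": 0, "ax": 0, "ay": 0, "az": 0},
  {"hand": 0.3, "dx": 0, "dy": 0, "dz": 0, "ax": 0, "ay": 0, "az": 0},
])

```text
clock: 11.03
tcp_pos: [0.4506, -0.0981, 0.0245]
tcp_rot: [0.982, -0.191, -0.0, -0.0]
contact_force: [0.3, 0.0, 0.4]
opening: 0.0597
```

Request:
move_arm([
  {"hand": 0.3, "dx": 0, "dy": -0.001, "dz": -0.0025, "ax": 0, "ay": 0, "az": 0},
  {"hand": 0.3, "dx": 0, "dy": 0, "dz": 0, "ax": 0, "ay": 0, "az": 0},
  {"hand": 1, "dx": 0, "dy": 0, "dz": 0, "ax": 0, "ay": 0, "az": 0},
  {"hand": 1, "dx": 0, "dy": 0, "dz": 0, "ax": 0, "ay": 0, "az": 0},
  {"hand": 1, "dx": 0, "dy": 0, "dz": 0, "ax": 0, "ay": 0, "az": 0},
  {"hand": 1, "dx": 0, "dy": 0, "dz": 0, "ax": 0, "ay": 0, "az": 0},
  {"hand": 1, "dx": 0, "dy": 0, "dz": 0, "ax": 0, "ay": 0, "az": 0},
  {"hand": 1, "dx": 0, "dy": 0, "dz": 0, "ax": 0, "ay": 0, "az": 0},
], force=70)

```text
clock: 11.7
tcp_pos: [0.4509, -0.1, 0.0224]
tcp_rot: [0.982, -0.191, 0.001, 0.0]
contact_force: [0.1, -0.6, 5.3]
opening: 0.0184
```

Request:
move_arm([
  {"hand": 1, "dx": 0, "dy": 0, "dz": 0.005, "ax": 0, "ay": 0, "az": 0},
  {"hand": 1, "dx": 0, "dy": 0, "dz": 0.015, "ax": 0, "ay": 0, "az": 0},
  {"hand": 1, "dx": 0, "dy": 0, "dz": 0.025, "ax": 0, "ay": 0, "az": 0},
  {"hand": 1, "dx": 0, "dy": 0, "dz": 0.025, "ax": 0, "ay": 0, "az": 0},
  {"hand": 1, "dx": 0, "dy": 0, "dz": 0.015, "ax": 0, "ay": 0, "az": 0},
  {"hand": 1, "dx": -0.001, "dy": 0.02, "dz": 0, "ax": 0, "ay": 0, "az": 0.028},
  {"hand": 1, "dx": -0.001, "dy": 0.035, "dz": 0, "ax": 0, "ay": 0, "az": 0.028},
  {"hand": 1, "dx": -0.001, "dy": 0.035, "dz": 0, "ax": 0, "ay": 0, "az": 0.028},
  {"hand": 1, "dx": -0.001, "dy": 0.035, "dz": 0, "ax": 0, "ay": 0, "az": 0.028},
  {"hand": 1, "dx": -0.001, "dy": 0.035, "dz": 0, "ax": 0, "ay": 0, "az": 0.028},
  {"hand": 1, "dx": -0.001, "dy": 0.035, "dz": 0, "ax": 0, "ay": 0, "az": 0.028},
  {"hand": 1, "dx": -0.001, "dy": 0.035, "dz": 0, "ax": 0, "ay": 0, "az": 0.028},
])

```text
clock: 12.7
tcp_pos: [0.4421, 0.132, 0.1063]
tcp_rot: [0.996, -0.094, -0.001, 0.0]
contact_force: [-0.0, -0.1, -1.7]
opening: 0.0188
```

Request:
move_arm([
  {"hand": 1, "dx": -0.001, "dy": 0.035, "dz": 0, "ax": 0, "ay": 0, "az": 0.028},
  {"hand": 1, "dx": -0.001, "dy": 0.035, "dz": 0, "ax": 0, "ay": 0, "az": 0.028},
  {"hand": 1, "dx": 0, "dy": 0.035, "dz": 0, "ax": 0, "ay": 0, "az": 0.028},
  {"hand": 1, "dx": 0, "dy": 0.035, "dz": 0, "ax": 0, "ay": 0, "az": 0.028},
  {"hand": 1, "dx": 0, "dy": 0.016, "dz": 0, "ax": 0, "ay": 0, "az": 0.028},
  {"hand": 1, "dx": 0, "dy": 0, "dz": 0, "ax": 0, "ay": 0, "az": 0},
  {"hand": 1, "dx": 0, "dy": 0, "dz": 0, "ax": 0, "ay": 0, "az": 0},
])

```text
clock: 13.28
tcp_pos: [0.4404, 0.2866, 0.1061]
tcp_rot: [1.0, -0.024, -0.001, 0.001]
contact_force: [-0.5, -0.4, -1.6]
opening: 0.0187
```

Run:
```python
from fit import *
f=shot("wrist"); s=f["s"]; X=T_of(s)[:3,0]; print(s["tcp_pos"],s["opening"],np.arctan2(X[1],X[0]),s["contact_force"])
cv2.imwrite("pics/w6.png",f["img"])
f=shot("scene");cv2.imwrite("pics/s6.png",cv2.resize(f["img"][70:260,300:500],None,fx=3,fy=3))
```

```text
[0.44038708 0.28660342 0.10609338] 0.018702586142985665 -0.047434938940509944 [-0.45178832 -0.37594121 -1.58590477]
```

View pics/w6.png

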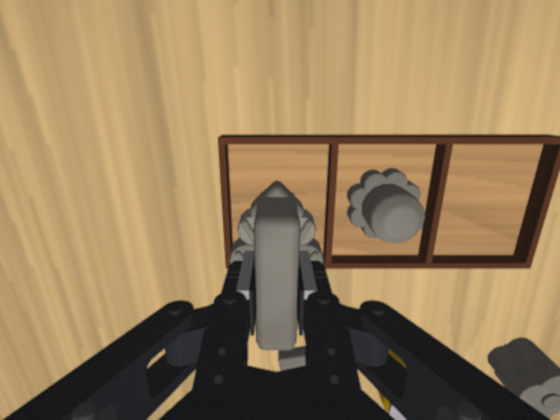

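View pics/s6.png

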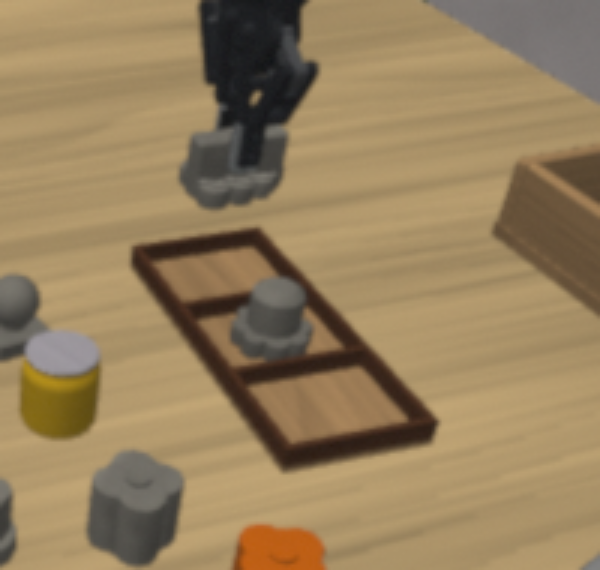

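The leaf hangs level over the near bay, and the rosette stands flat in the middle bay. Lowering the leaf.

Request:
move_arm([
  {"hand": 1, "dx": 0.001, "dy": 0, "dz": -0.015, "ax": 0, "ay": 0, "az": 0},
  {"hand": 1, "dx": 0, "dy": 0, "dz": -0.022, "ax": 0, "ay": 0, "az": 0},
  {"hand": 1, "dx": 0, "dy": 0, "dz": -0.022, "ax": 0, "ay": 0, "az": 0},
  {"hand": 1, "dx": 0, "dy": 0, "dz": -0.01, "ax": 0, "ay": 0, "az": 0},
  {"hand": 1, "dx": 0, "dy": 0, "dz": -0.005, "ax": 0, "ay": 0, "az": 0},
  {"hand": 1, "dx": 0, "dy": 0, "dz": -0.002, "ax": 0, "ay": 0, "az": 0},
  {"hand": 1, "dx": 0, "dy": 0, "dz": 0, "ax": 0, "ay": 0, "az": 0},
  {"hand": 1, "dx": 0, "dy": 0, "dz": 0, "ax": 0, "ay": 0, "az": 0},
])

```text
clock: 14.05
tcp_pos: [0.4433, 0.2865, 0.0319]
tcp_rot: [1.0, -0.025, 0.001, -0.0]
contact_force: [-0.6, 0.4, -1.7]
opening: 0.0188
```

Request:
move_arm([
  {"hand": 1, "dx": 0, "dy": 0, "dz": -0.0012, "ax": 0, "ay": 0, "az": 0},
  {"hand": 1, "dx": 0, "dy": 0, "dz": 0, "ax": 0, "ay": 0, "az": 0},
  {"hand": 1, "dx": 0, "dy": 0, "dz": 0, "ax": 0, "ay": 0, "az": 0},
])

```text
clock: 14.3
tcp_pos: [0.4427, 0.2866, 0.0302]
tcp_rot: [1.0, -0.024, 0.0, -0.0]
contact_force: [-0.1, -0.0, -2.2]
opening: 0.0188
```

Request:
move_arm([
  {"hand": 1, "dx": 0, "dy": 0, "dz": -0.0015, "ax": 0, "ay": 0, "az": 0},
  {"hand": 1, "dx": 0, "dy": 0, "dz": 0, "ax": 0, "ay": 0, "az": 0},
  {"hand": 1, "dx": 0, "dy": 0, "dz": 0, "ax": 0, "ay": 0, "az": 0},
])

```text
clock: 14.55
tcp_pos: [0.4422, 0.2864, 0.028]
tcp_rot: [1.0, -0.024, -0.0, 0.0]
contact_force: [0.8, 0.3, -2.1]
opening: 0.0186
```

Request:
move_arm([
  {"hand": 1, "dx": 0, "dy": 0, "dz": -0.001, "ax": 0, "ay": 0, "az": 0},
  {"hand": 1, "dx": 0, "dy": 0, "dz": 0, "ax": 0, "ay": 0, "az": 0},
  {"hand": 1, "dx": 0, "dy": 0, "dz": 0, "ax": 0, "ay": 0, "az": 0},
])

```text
clock: 14.8
tcp_pos: [0.4425, 0.2865, 0.0275]
tcp_rot: [1.0, -0.024, 0.0, -0.0]
contact_force: [-1.7, -0.5, 2.8]
opening: 0.0188
```

Request:
move_arm([
  {"hand": 0.55, "dx": 0, "dy": 0, "dz": 0, "ax": 0, "ay": 0, "az": 0},
  {"hand": 0.55, "dx": 0, "dy": 0, "dz": 0, "ax": 0, "ay": 0, "az": 0},
  {"hand": 0.55, "dx": 0, "dy": 0, "dz": 0, "ax": 0, "ay": 0, "az": 0},
  {"hand": 0.55, "dx": 0, "dy": 0, "dz": 0.02, "ax": 0, "ay": 0, "az": 0},
  {"hand": 0.55, "dx": 0, "dy": 0, "dz": 0.04, "ax": 0, "ay": 0, "az": 0},
  {"hand": 0.3, "dx": 0, "dy": 0, "dz": 0.04, "ax": 0, "ay": 0, "az": 0},
  {"hand": 0.3, "dx": 0.02, "dy": -0.032, "dz": 0, "ax": 0, "ay": 0, "az": -0.0225},
  {"hand": 0.3, "dx": 0.02, "dy": -0.032, "dz": 0, "ax": 0, "ay": 0, "az": -0.0225},
  {"hand": 0.3, "dx": 0.02, "dy": -0.032, "dz": 0, "ax": 0, "ay": 0, "az": -0.0225},
  {"hand": 0.3, "dx": 0.02, "dy": -0.032, "dz": 0, "ax": 0, "ay": 0, "az": -0.0225},
  {"hand": 0.3, "dx": 0.02, "dy": -0.032, "dz": 0, "ax": 0, "ay": 0, "az": -0.0225},
  {"hand": 0.3, "dx": 0.02, "dy": -0.032, "dz": 0, "ax": 0, "ay": 0, "az": -0.0225},
])

```text
clock: 15.8
tcp_pos: [0.5631, 0.0926, 0.1272]
tcp_rot: [0.996, -0.092, 0.0, -0.0]
contact_force: [0.9, 0.6, 0.6]
opening: 0.0594
```

Request:
move_arm([
  {"hand": 0.3, "dx": 0.02, "dy": -0.032, "dz": 0, "ax": 0, "ay": 0, "az": -0.0225},
  {"hand": 0.3, "dx": 0.02, "dy": -0.032, "dz": 0, "ax": 0, "ay": 0, "az": -0.0225},
  {"hand": 0.3, "dx": 0.02, "dy": -0.032, "dz": 0, "ax": 0, "ay": 0, "az": -0.0225},
  {"hand": 0.3, "dx": 0.02, "dy": -0.032, "dz": 0, "ax": 0, "ay": 0, "az": -0.0225},
  {"hand": 0.3, "dx": 0.02, "dy": -0.032, "dz": 0, "ax": 0, "ay": 0, "az": -0.0225},
  {"hand": 0.3, "dx": 0.02, "dy": -0.031, "dz": 0, "ax": 0, "ay": 0, "az": -0.0225},
  {"hand": 0.3, "dx": 0, "dy": 0, "dz": 0, "ax": 0, "ay": 0, "az": 0},
  {"hand": 0.3, "dx": 0, "dy": 0, "dz": 0, "ax": 0, "ay": 0, "az": 0},
])

```text
clock: 16.47
tcp_pos: [0.6829, -0.0986, 0.1266]
tcp_rot: [0.987, -0.16, -0.0, -0.0]
contact_force: [-0.5, 0.4, -0.0]
opening: 0.0597
```

Run:
```python
from fit import *
f=shot("wrist"); s=f["s"]; X=T_of(s)[:3,0]; print(s["tcp_pos"],s["opening"],np.arctan2(X[1],X[0]),s["contact_force"])
x,c,T=fit([f],"pedestal",(.682,-.097,-.31),[-.31,-.5,-.1]); print(x,c)
cv2.imwrite("pics/w7.png",overlay(f,"pedestal",x))
f=shot("side");cv2.imwrite("pics/s7.png",cv2.resize(f["img"][80:280,140:380],None,fx=3,fy=3))
```

```text
[ 0.68285128 -0.09857521  0.12663548] 0.059661361836445145 -0.3216184280327866 [-0.54955666  0.44029985 -0.00190541]
[ 0.67890776 -0.0985812  -0.293157  ] 0.07979189203111314
```

View pics/w7.png

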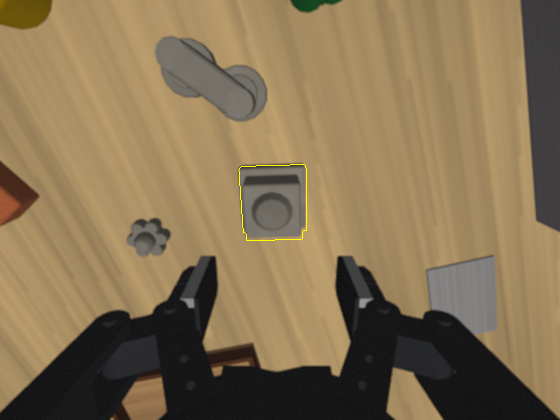

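View pics/s7.png

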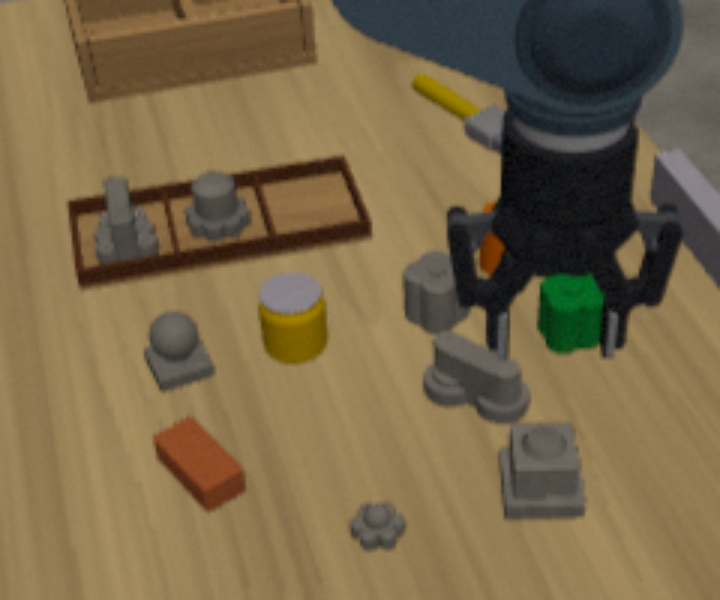

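The leaf and rosette sit well in their bays. The pedestal is centred under the hand at (273,203). Descending.

Request:
move_arm([
  {"hand": 0.25, "dx": -0.0025, "dy": 0.0005, "dz": -0.02, "ax": 0, "ay": 0, "az": 0.02},
  {"hand": 0.25, "dx": 0, "dy": 0, "dz": -0.03, "ax": 0, "ay": 0, "az": 0},
  {"hand": 0.25, "dx": 0, "dy": 0, "dz": -0.03, "ax": 0, "ay": 0, "az": 0},
  {"hand": 0.25, "dx": 0, "dy": 0, "dz": -0.018, "ax": 0, "ay": 0, "az": 0},
  {"hand": 0.25, "dx": 0, "dy": 0, "dz": -0.009, "ax": 0, "ay": 0, "az": 0},
  {"hand": 0.25, "dx": 0, "dy": 0, "dz": 0, "ax": 0, "ay": 0, "az": 0},
  {"hand": 0.25, "dx": 0, "dy": 0, "dz": 0, "ax": 0, "ay": 0, "az": 0},
])

```text
clock: 17.15
tcp_pos: [0.68, -0.0953, 0.0207]
tcp_rot: [0.989, -0.148, 0.0, 0.0]
contact_force: [0.1, 0.2, 0.1]
opening: 0.0639
```

Request:
move_arm([
  {"hand": 0.25, "dx": 0, "dy": -0.002, "dz": -0.004, "ax": 0, "ay": 0, "az": 0},
  {"hand": 0.25, "dx": 0, "dy": 0, "dz": 0, "ax": 0, "ay": 0, "az": 0},
  {"hand": 1, "dx": 0, "dy": 0, "dz": 0, "ax": 0, "ay": 0, "az": 0},
  {"hand": 1, "dx": 0, "dy": 0, "dz": 0, "ax": 0, "ay": 0, "az": 0},
  {"hand": 1, "dx": 0, "dy": 0, "dz": 0, "ax": 0, "ay": 0, "az": 0},
  {"hand": 1, "dx": 0, "dy": 0, "dz": 0, "ax": 0, "ay": 0, "az": 0},
  {"hand": 1, "dx": 0, "dy": 0, "dz": 0, "ax": 0, "ay": 0, "az": 0},
], force=70)

```text
clock: 17.73
tcp_pos: [0.6808, -0.0985, 0.0175]
tcp_rot: [0.989, -0.149, 0.001, 0.0]
contact_force: [0.6, -0.3, 5.7]
opening: 0.0426
```

Request:
move_arm([
  {"hand": 1, "dx": 0, "dy": 0, "dz": 0.005, "ax": 0, "ay": 0, "az": 0},
  {"hand": 1, "dx": 0, "dy": 0, "dz": 0.015, "ax": 0, "ay": 0, "az": 0},
  {"hand": 1, "dx": 0, "dy": 0, "dz": 0.025, "ax": 0, "ay": 0, "az": 0},
  {"hand": 1, "dx": 0, "dy": 0, "dz": 0.025, "ax": 0, "ay": 0, "az": 0},
  {"hand": 1, "dx": 0, "dy": 0, "dz": 0.015, "ax": 0, "ay": 0, "az": 0},
  {"hand": 1, "dx": -0.0061, "dy": 0.02, "dz": 0, "ax": 0, "ay": 0, "az": 0.021},
  {"hand": 1, "dx": -0.0061, "dy": 0.0335, "dz": 0, "ax": 0, "ay": 0, "az": 0.021},
  {"hand": 1, "dx": -0.0061, "dy": 0.0335, "dz": 0, "ax": 0, "ay": 0, "az": 0.021},
  {"hand": 1, "dx": -0.0061, "dy": 0.0335, "dz": 0, "ax": 0, "ay": 0, "az": 0.021},
  {"hand": 1, "dx": -0.0061, "dy": 0.0335, "dz": 0, "ax": 0, "ay": 0, "az": 0.021},
  {"hand": 1, "dx": -0.0061, "dy": 0.0335, "dz": 0, "ax": 0, "ay": 0, "az": 0.021},
  {"hand": 1, "dx": -0.0061, "dy": 0.0335, "dz": 0, "ax": 0, "ay": 0, "az": 0.021},
])

```text
clock: 18.73
tcp_pos: [0.6362, 0.1244, 0.1012]
tcp_rot: [0.997, -0.075, -0.0, 0.0]
contact_force: [1.3, -0.1, -1.8]
opening: 0.0429
```

Request:
move_arm([
  {"hand": 1, "dx": -0.0061, "dy": 0.0335, "dz": 0, "ax": 0, "ay": 0, "az": 0.021},
  {"hand": 1, "dx": -0.0061, "dy": 0.0335, "dz": 0, "ax": 0, "ay": 0, "az": 0.021},
  {"hand": 1, "dx": -0.0061, "dy": 0.0335, "dz": 0, "ax": 0, "ay": 0, "az": 0.021},
  {"hand": 1, "dx": -0.0061, "dy": 0.0335, "dz": 0, "ax": 0, "ay": 0, "az": 0.021},
  {"hand": 1, "dx": -0.0061, "dy": 0.024, "dz": 0, "ax": 0, "ay": 0, "az": 0.02},
  {"hand": 1, "dx": 0, "dy": 0, "dz": 0, "ax": 0, "ay": 0, "az": 0},
  {"hand": 1, "dx": 0, "dy": 0, "dz": 0, "ax": 0, "ay": 0, "az": 0},
])

```text
clock: 19.32
tcp_pos: [0.6057, 0.2821, 0.101]
tcp_rot: [1.0, -0.023, -0.0, 0.0]
contact_force: [0.5, -1.4, -1.4]
opening: 0.0428
```

Run:
```python
from fit import *
f=shot("wrist"); s=f["s"]; X=T_of(s)[:3,0]; print(s["tcp_pos"],s["opening"],np.arctan2(X[1],X[0]),s["contact_force"])
cv2.imwrite("pics/w8.png",f["img"])
f=shot("scene");cv2.imwrite("pics/s8.png",cv2.resize(f["img"][70:260,300:500],None,fx=3,fy=3))
```

```text
[0.60570945 0.28206624 0.10100685] 0.042784248299697084 -0.04551826821363285 [ 0.54642366 -1.36198172 -1.38380473]
```

View pics/w8.png

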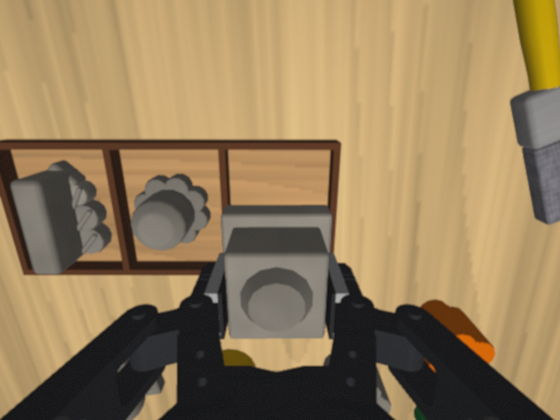

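View pics/s8.png

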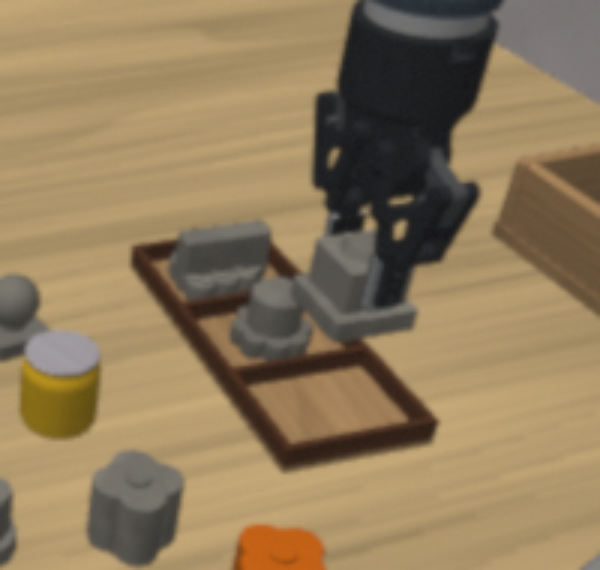

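The pedestal is level over the far bay and its sides are parallel to the tray. Lowering.

Request:
move_arm([
  {"hand": 1, "dx": 0.001, "dy": -0.001, "dz": -0.015, "ax": 0, "ay": 0, "az": 0},
  {"hand": 1, "dx": 0, "dy": 0, "dz": -0.022, "ax": 0, "ay": 0, "az": 0},
  {"hand": 1, "dx": 0, "dy": 0, "dz": -0.022, "ax": 0, "ay": 0, "az": 0},
  {"hand": 1, "dx": 0, "dy": 0, "dz": -0.01, "ax": 0, "ay": 0, "az": 0},
  {"hand": 1, "dx": 0, "dy": 0, "dz": -0.005, "ax": 0, "ay": 0, "az": 0},
  {"hand": 1, "dx": 0, "dy": 0, "dz": -0.002, "ax": 0, "ay": 0, "az": 0},
  {"hand": 1, "dx": 0, "dy": 0, "dz": 0, "ax": 0, "ay": 0, "az": 0},
  {"hand": 1, "dx": 0, "dy": 0, "dz": 0, "ax": 0, "ay": 0, "az": 0},
])

```text
clock: 20.08
tcp_pos: [0.6087, 0.2799, 0.0264]
tcp_rot: [1.0, -0.024, 0.001, -0.0]
contact_force: [0.8, 0.5, -2.3]
opening: 0.043
```

Request:
move_arm([
  {"hand": 1, "dx": 0, "dy": 0, "dz": -0.001, "ax": 0, "ay": 0, "az": 0},
  {"hand": 1, "dx": 0, "dy": 0, "dz": 0, "ax": 0, "ay": 0, "az": 0},
  {"hand": 1, "dx": 0, "dy": 0, "dz": 0, "ax": 0, "ay": 0, "az": 0},
])

```text
clock: 20.33
tcp_pos: [0.6081, 0.2801, 0.0249]
tcp_rot: [1.0, -0.024, 0.001, -0.0]
contact_force: [-0.0, -0.4, -1.9]
opening: 0.043
```

Request:
move_arm([
  {"hand": 1, "dx": 0, "dy": 0, "dz": -0.0015, "ax": 0, "ay": 0, "az": 0},
  {"hand": 1, "dx": 0, "dy": 0, "dz": 0, "ax": 0, "ay": 0, "az": 0},
  {"hand": 1, "dx": 0, "dy": 0, "dz": 0, "ax": 0, "ay": 0, "az": 0},
])

```text
clock: 20.58
tcp_pos: [0.6076, 0.2799, 0.0225]
tcp_rot: [1.0, -0.024, -0.0, 0.0]
contact_force: [0.3, 0.6, -2.1]
opening: 0.0428
```

Request:
move_arm([
  {"hand": 1, "dx": 0, "dy": 0, "dz": -0.001, "ax": 0, "ay": 0, "az": 0},
  {"hand": 1, "dx": 0, "dy": 0, "dz": 0, "ax": 0, "ay": 0, "az": 0},
  {"hand": 1, "dx": 0, "dy": 0, "dz": 0, "ax": 0, "ay": 0, "az": 0},
])

```text
clock: 20.83
tcp_pos: [0.6078, 0.28, 0.0225]
tcp_rot: [1.0, -0.024, -0.0, 0.0]
contact_force: [-3.8, -1.3, 5.6]
opening: 0.0429
```

Request:
move_arm([
  {"hand": 0.25, "dx": 0, "dy": 0, "dz": 0, "ax": 0, "ay": 0, "az": 0},
  {"hand": 0.25, "dx": 0, "dy": 0, "dz": 0, "ax": 0, "ay": 0, "az": 0},
  {"hand": 0.25, "dx": 0, "dy": 0, "dz": 0, "ax": 0, "ay": 0, "az": 0},
  {"hand": 0.25, "dx": 0, "dy": 0, "dz": 0.02, "ax": 0, "ay": 0, "az": 0},
  {"hand": 0.25, "dx": 0, "dy": 0, "dz": 0.04, "ax": 0, "ay": 0, "az": 0},
  {"hand": 0.25, "dx": 0, "dy": 0, "dz": 0.04, "ax": 0, "ay": 0, "az": 0},
  {"hand": 0.3, "dx": 0.0077, "dy": -0.034, "dz": 0, "ax": 0, "ay": 0, "az": 0.09},
  {"hand": 0.3, "dx": 0.0077, "dy": -0.034, "dz": 0, "ax": 0, "ay": 0, "az": 0.09},
  {"hand": 0.3, "dx": 0.0077, "dy": -0.034, "dz": 0, "ax": 0, "ay": 0, "az": 0.09},
  {"hand": 0.3, "dx": 0.0077, "dy": -0.034, "dz": 0, "ax": 0, "ay": 0, "az": 0.09},
  {"hand": 0.3, "dx": 0.0077, "dy": -0.034, "dz": 0, "ax": 0, "ay": 0, "az": 0.09},
  {"hand": 0.3, "dx": 0.0077, "dy": -0.034, "dz": 0, "ax": 0, "ay": 0, "az": 0.09},
])

```text
clock: 21.83
tcp_pos: [0.6541, 0.0742, 0.1216]
tcp_rot: [0.969, 0.246, 0.0, 0.0]
contact_force: [-0.6, 1.1, -0.3]
opening: 0.0598
```

Request:
move_arm([
  {"hand": 0.3, "dx": 0.0077, "dy": -0.034, "dz": 0, "ax": 0, "ay": 0, "az": 0.09},
  {"hand": 0.3, "dx": 0.0077, "dy": -0.034, "dz": 0, "ax": 0, "ay": 0, "az": 0.09},
  {"hand": 0.3, "dx": 0, "dy": 0, "dz": 0, "ax": 0, "ay": 0, "az": 0},
  {"hand": 0.3, "dx": 0, "dy": 0, "dz": 0, "ax": 0, "ay": 0, "az": 0},
])

```text
clock: 22.17
tcp_pos: [0.6696, 0.006, 0.1215]
tcp_rot: [0.945, 0.328, 0.0, -0.0]
contact_force: [-0.0, 0.8, -1.1]
opening: 0.0601
```

Run:
```python
from fit import *
f=shot("wrist"); s=f["s"]; X=T_of(s)[:3,0]; print(s["tcp_pos"],s["opening"],np.arctan2(X[1],X[0]),s["contact_force"])
for n in("scrollp","scrolln"):
    x,c,T=fit([f],n,(.669,.007,-.89),[-.89,-.7]); print(n,x,c)
    if n=="scrollp": cv2.imwrite("pics/w9.png",overlay(f,n,x))
f=shot("side");cv2.imwrite("pics/s9.png",cv2.resize(f["img"][80:280,140:380],None,fx=3,fy=3))
```

```text
[0.6696226  0.00596926 0.12149775] 0.06014327408081556 0.6681026367112061 [-0.00242919  0.77643989 -1.07584578]
scrollp [ 0.66857952  0.00507558 -0.95895274] 0.11045431514946802
scrolln [ 0.66853109  0.00487476 -0.60014394] 0.1515334725733758
```

View pics/w9.png

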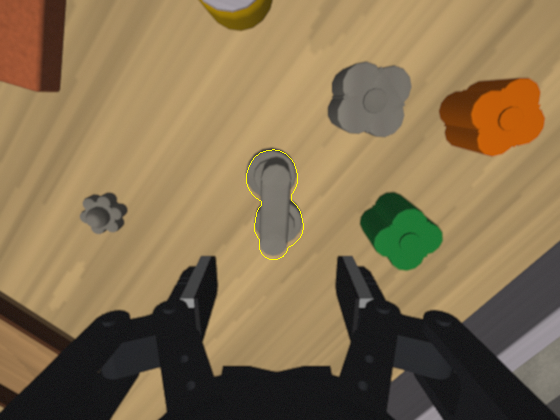

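View pics/s9.png

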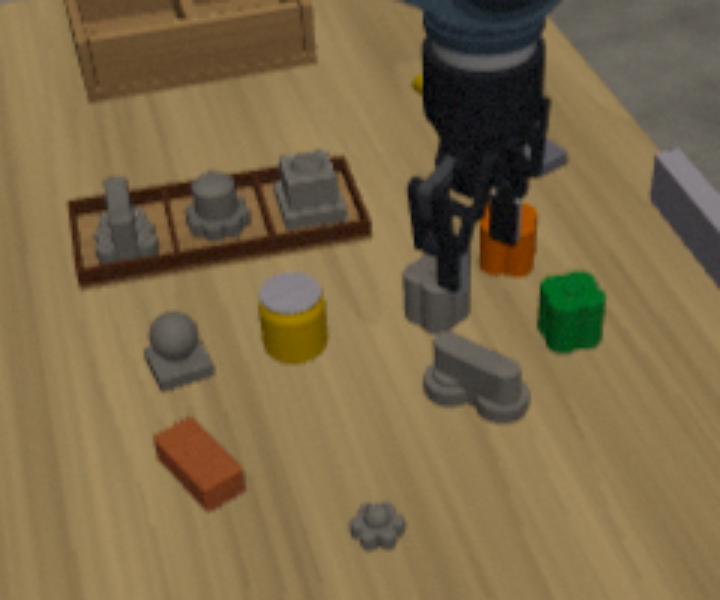

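Run:
```python
from fit import *
im=cv2.imread("pics/w9.png"); cv2.imwrite("pics/w9z.png",cv2.resize(im[130:280,190:360],None,fx=4,fy=4,interpolation=cv2.INTER_CUBIC))
f=dict(E=None,intrinsics=[[312.044,0,276.159],[0,312.044,203.0],[0,0,1]])
s=env.state(); m=np.array(env.grab_frame("wrist")["mount"]); f["E"]=T_of(s)@m
a=onz(f,(275.5,165),.046);b=onz(f,(274,240),.046);print(a,b,(a+b)/2,np.arctan2(*(b-a)[1::-1]))
```

```text
[0.64442271 0.03788611 0.046     ] [ 0.67988712 -0.00875274  0.046     ] [0.66215492 0.01456668 0.046     ] -0.920669175485457
```

View pics/w9z.png

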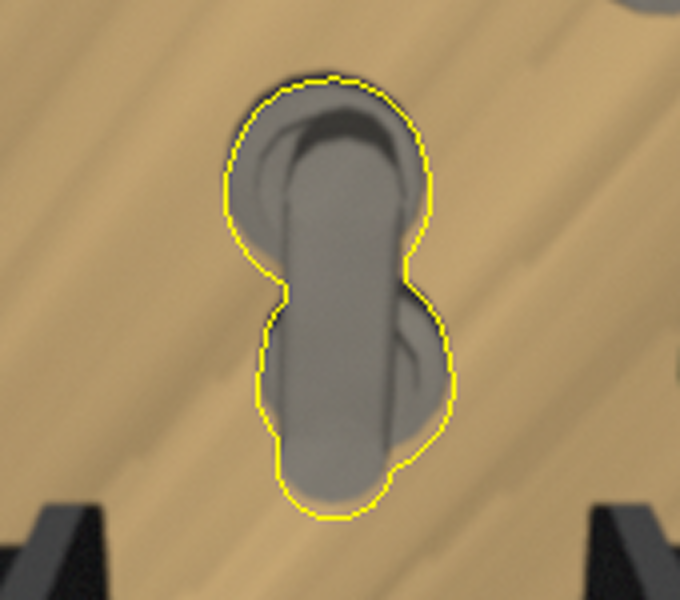

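The pedestal stands in the far bay. The scroll's bar yaw is about -0.93, so I'll turn the jaws by -0.027 and descend.

Request:
move_arm([
  {"hand": 0.3, "dx": -0.0015, "dy": 0.0005, "dz": -0.02, "ax": 0, "ay": 0, "az": -0.027},
  {"hand": 0.3, "dx": 0, "dy": 0, "dz": -0.025, "ax": 0, "ay": 0, "az": 0},
  {"hand": 0.3, "dx": 0, "dy": 0, "dz": -0.025, "ax": 0, "ay": 0, "az": 0},
  {"hand": 0.3, "dx": 0, "dy": 0, "dz": -0.016, "ax": 0, "ay": 0, "az": 0},
  {"hand": 0.3, "dx": 0, "dy": 0, "dz": -0.008, "ax": 0, "ay": 0, "az": 0},
  {"hand": 0.3, "dx": 0, "dy": 0, "dz": 0, "ax": 0, "ay": 0, "az": 0},
  {"hand": 0.3, "dx": 0, "dy": 0, "dz": 0, "ax": 0, "ay": 0, "az": 0},
])

```text
clock: 22.9
tcp_pos: [0.6681, 0.0089, 0.0281]
tcp_rot: [0.948, 0.317, 0.0, 0.0]
contact_force: [-0.1, 0.1, 0.0]
opening: 0.0599
```

Request:
move_arm([
  {"hand": 0.3, "dx": 0, "dy": -0.001, "dz": -0.004, "ax": 0, "ay": 0, "az": 0},
  {"hand": 0.3, "dx": 0, "dy": 0, "dz": 0, "ax": 0, "ay": 0, "az": 0},
  {"hand": 1, "dx": 0, "dy": 0, "dz": 0, "ax": 0, "ay": 0, "az": 0},
  {"hand": 1, "dx": 0, "dy": 0, "dz": 0, "ax": 0, "ay": 0, "az": 0},
  {"hand": 1, "dx": 0, "dy": 0, "dz": 0, "ax": 0, "ay": 0, "az": 0},
  {"hand": 1, "dx": 0, "dy": 0, "dz": 0, "ax": 0, "ay": 0, "az": 0},
  {"hand": 1, "dx": 0, "dy": 0, "dz": 0, "ax": 0, "ay": 0, "az": 0},
  {"hand": 1, "dx": 0, "dy": 0, "dz": 0, "ax": 0, "ay": 0, "az": 0},
], force=70)

```text
clock: 23.57
tcp_pos: [0.6684, 0.0072, 0.0244]
tcp_rot: [0.948, 0.317, 0.001, 0.0]
contact_force: [0.3, -0.1, 3.3]
opening: 0.0203
```

Request:
move_arm([
  {"hand": 1, "dx": 0, "dy": 0, "dz": 0.005, "ax": 0, "ay": 0, "az": 0},
  {"hand": 1, "dx": 0, "dy": 0, "dz": 0.015, "ax": 0, "ay": 0, "az": 0},
  {"hand": 1, "dx": 0, "dy": 0, "dz": 0.025, "ax": 0, "ay": 0, "az": 0},
  {"hand": 1, "dx": 0, "dy": 0, "dz": 0.025, "ax": 0, "ay": 0, "az": 0},
  {"hand": 1, "dx": 0, "dy": 0, "dz": 0.015, "ax": 0, "ay": 0, "az": 0},
  {"hand": 1, "dx": -0.0095, "dy": -0.015, "dz": 0, "ax": 0, "ay": 0, "az": -0.05},
  {"hand": 1, "dx": -0.0195, "dy": -0.03, "dz": 0, "ax": 0, "ay": 0, "az": -0.075},
  {"hand": 1, "dx": -0.0195, "dy": -0.03, "dz": 0, "ax": 0, "ay": 0, "az": -0.075},
  {"hand": 1, "dx": -0.0195, "dy": -0.03, "dz": 0, "ax": 0, "ay": 0, "az": -0.075},
  {"hand": 1, "dx": -0.0195, "dy": -0.03, "dz": 0, "ax": 0, "ay": 0, "az": -0.075},
  {"hand": 1, "dx": -0.0195, "dy": -0.03, "dz": 0, "ax": 0, "ay": 0, "az": -0.075},
  {"hand": 1, "dx": -0.0195, "dy": -0.03, "dz": 0, "ax": 0, "ay": 0, "az": -0.075},
])

```text
clock: 24.57
tcp_pos: [0.5399, -0.1886, 0.1089]
tcp_rot: [0.997, 0.071, -0.0, -0.0]
contact_force: [0.3, -0.6, -1.5]
opening: 0.0206
```

Request:
move_arm([
  {"hand": 1, "dx": -0.0195, "dy": -0.03, "dz": 0, "ax": 0, "ay": 0, "az": -0.075},
  {"hand": 1, "dx": -0.0195, "dy": -0.03, "dz": 0, "ax": 0, "ay": 0, "az": -0.075},
  {"hand": 1, "dx": -0.0195, "dy": -0.03, "dz": 0, "ax": 0, "ay": 0, "az": -0.06},
  {"hand": 1, "dx": -0.0085, "dy": -0.0125, "dz": 0, "ax": 0, "ay": 0, "az": -0.021},
  {"hand": 1, "dx": 0, "dy": 0, "dz": 0, "ax": 0, "ay": 0, "az": 0},
  {"hand": 1, "dx": 0, "dy": 0, "dz": 0, "ax": 0, "ay": 0, "az": 0},
])

```text
clock: 25.07
tcp_pos: [0.4738, -0.2905, 0.1088]
tcp_rot: [0.999, -0.044, 0.0, -0.0]
contact_force: [0.2, -0.2, -1.8]
opening: 0.0208
```

Run:
```python
from fit import *
f=shot("wrist"); s=f["s"]; X=T_of(s)[:3,0]; print(s["tcp_pos"],s["opening"],np.arctan2(X[1],X[0]),s["contact_force"])
cv2.imwrite("pics/w10.png",f["img"])
f=shot("scene");cv2.imwrite("pics/s10.png",cv2.resize(f["img"][120:320,20:280],None,fx=3,fy=3))
```

```text
[ 0.47376751 -0.29051845  0.10882638] 0.020760696279624742 -0.08751780668564077 [ 0.16577196 -0.17469732 -1.76899648]
```

View pics/w10.png

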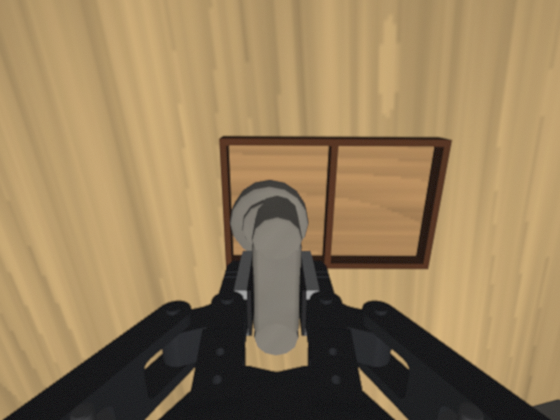

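View pics/s10.png

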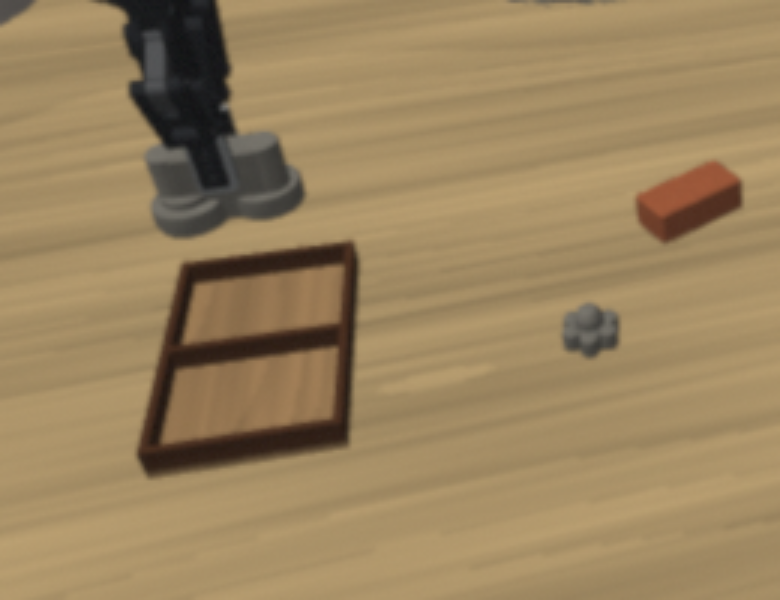

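The scroll is level over the near bay of tray2, with its length along the bay. Lowering.

Request:
move_arm([
  {"hand": 1, "dx": 0, "dy": -0.0015, "dz": -0.015, "ax": 0, "ay": 0, "az": 0},
  {"hand": 1, "dx": 0, "dy": 0, "dz": -0.022, "ax": 0, "ay": 0, "az": 0},
  {"hand": 1, "dx": 0, "dy": 0, "dz": -0.022, "ax": 0, "ay": 0, "az": 0},
  {"hand": 1, "dx": 0, "dy": 0, "dz": -0.01, "ax": 0, "ay": 0, "az": 0},
  {"hand": 1, "dx": 0, "dy": 0, "dz": -0.005, "ax": 0, "ay": 0, "az": 0},
  {"hand": 1, "dx": 0, "dy": 0, "dz": -0.002, "ax": 0, "ay": 0, "az": 0},
  {"hand": 1, "dx": 0, "dy": 0, "dz": 0, "ax": 0, "ay": 0, "az": 0},
  {"hand": 1, "dx": 0, "dy": 0, "dz": 0, "ax": 0, "ay": 0, "az": 0},
])

```text
clock: 25.83
tcp_pos: [0.4751, -0.2921, 0.0338]
tcp_rot: [0.999, -0.043, 0.001, 0.001]
contact_force: [-0.4, -0.5, -1.8]
opening: 0.0205
```

Request:
move_arm([
  {"hand": 1, "dx": 0, "dy": 0, "dz": -0.0015, "ax": 0, "ay": 0, "az": 0},
  {"hand": 1, "dx": 0, "dy": 0, "dz": 0, "ax": 0, "ay": 0, "az": 0},
  {"hand": 1, "dx": 0, "dy": 0, "dz": 0, "ax": 0, "ay": 0, "az": 0},
])

```text
clock: 26.08
tcp_pos: [0.4745, -0.2919, 0.0317]
tcp_rot: [0.999, -0.043, 0.0, 0.0]
contact_force: [-0.2, 1.0, -2.3]
opening: 0.0206
```

Request:
move_arm([
  {"hand": 1, "dx": 0, "dy": 0, "dz": -0.0015, "ax": 0, "ay": 0, "az": 0},
  {"hand": 1, "dx": 0, "dy": 0, "dz": 0, "ax": 0, "ay": 0, "az": 0},
  {"hand": 1, "dx": 0, "dy": 0, "dz": 0, "ax": 0, "ay": 0, "az": 0},
])

```text
clock: 26.33
tcp_pos: [0.4741, -0.2916, 0.0295]
tcp_rot: [0.999, -0.043, -0.0, -0.0]
contact_force: [0.7, 0.4, -1.9]
opening: 0.0204
```

Request:
move_arm([
  {"hand": 1, "dx": 0, "dy": 0, "dz": -0.001, "ax": 0, "ay": 0, "az": 0},
  {"hand": 1, "dx": 0, "dy": 0, "dz": 0, "ax": 0, "ay": 0, "az": 0},
  {"hand": 1, "dx": 0, "dy": 0, "dz": 0, "ax": 0, "ay": 0, "az": 0},
])

```text
clock: 26.58
tcp_pos: [0.4743, -0.2917, 0.0294]
tcp_rot: [0.999, -0.043, -0.0, -0.0]
contact_force: [-3.2, 2.9, 5.0]
opening: 0.0203
```

Request:
move_arm([
  {"hand": 0.55, "dx": 0, "dy": 0, "dz": 0, "ax": 0, "ay": 0, "az": 0},
  {"hand": 0.55, "dx": 0, "dy": 0, "dz": 0, "ax": 0, "ay": 0, "az": 0},
  {"hand": 0.55, "dx": 0, "dy": 0, "dz": 0, "ax": 0, "ay": 0, "az": 0},
  {"hand": 0.55, "dx": 0, "dy": 0, "dz": 0.02, "ax": 0, "ay": 0, "az": 0},
  {"hand": 0.55, "dx": 0, "dy": 0, "dz": 0.04, "ax": 0, "ay": 0, "az": 0},
  {"hand": 0.3, "dx": 0, "dy": 0, "dz": 0.035, "ax": 0, "ay": 0, "az": 0},
  {"hand": 0.25, "dx": 0.0165, "dy": 0.0335, "dz": 0, "ax": 0, "ay": 0, "az": 0.056},
  {"hand": 0.25, "dx": 0.0165, "dy": 0.0335, "dz": 0, "ax": 0, "ay": 0, "az": 0.056},
  {"hand": 0.25, "dx": 0.0165, "dy": 0.0335, "dz": 0, "ax": 0, "ay": 0, "az": 0.056},
  {"hand": 0.25, "dx": 0.0165, "dy": 0.0335, "dz": 0, "ax": 0, "ay": 0, "az": 0.056},
  {"hand": 0.25, "dx": 0.0165, "dy": 0.0335, "dz": 0, "ax": 0, "ay": 0, "az": 0.056},
  {"hand": 0.25, "dx": 0.0165, "dy": 0.0335, "dz": 0, "ax": 0, "ay": 0, "az": 0.056},
])

```text
clock: 27.58
tcp_pos: [0.5739, -0.0889, 0.1238]
tcp_rot: [0.992, 0.126, 0.0, 0.0]
contact_force: [1.0, -0.3, 0.3]
opening: 0.0641
```

Request:
move_arm([
  {"hand": 0.25, "dx": 0.0165, "dy": 0.0335, "dz": 0, "ax": 0, "ay": 0, "az": 0.056},
  {"hand": 0.25, "dx": 0.0165, "dy": 0.0335, "dz": 0, "ax": 0, "ay": 0, "az": 0.056},
  {"hand": 0.25, "dx": 0.0165, "dy": 0.0335, "dz": 0, "ax": 0, "ay": 0, "az": 0.056},
  {"hand": 0.25, "dx": 0.0165, "dy": 0.0335, "dz": 0, "ax": 0, "ay": 0, "az": 0.056},
  {"hand": 0.25, "dx": 0.0165, "dy": 0.0335, "dz": 0, "ax": 0, "ay": 0, "az": 0.056},
  {"hand": 0.25, "dx": 0.0165, "dy": 0.0335, "dz": 0, "ax": 0, "ay": 0, "az": 0.056},
  {"hand": 0.25, "dx": 0, "dy": 0, "dz": 0, "ax": 0, "ay": 0, "az": 0},
  {"hand": 0.25, "dx": 0, "dy": 0, "dz": 0, "ax": 0, "ay": 0, "az": 0},
])

```text
clock: 28.25
tcp_pos: [0.6726, 0.1122, 0.1233]
tcp_rot: [0.957, 0.29, 0.0, 0.0]
contact_force: [1.1, -0.2, -0.3]
opening: 0.0637
```

Run:
```python
from fit import *
f=shot("wrist"); s=f["s"]; X=T_of(s)[:3,0]; print(s["tcp_pos"],s["opening"],np.arctan2(X[1],X[0]),s["contact_force"])
x,c,T=fit([f],"quatrefoil",(.672,.11,-.2),[-.2,-.5,.2,.5]); print(x,c)
cv2.imwrite("pics/w11.png",overlay(f,"quatrefoil",x))
f=shot("scene");cv2.imwrite("pics/s11.png",cv2.resize(f["img"][120:320,20:280],None,fx=3,fy=3))
```

```text
[0.67258186 0.11221459 0.12327032] 0.06370590855334661 0.5888388404597709 [ 1.12954038 -0.24491665 -0.32877952]
[ 0.67081657  0.10882439 -0.28602848] 0.09635919207513188
```

View pics/w11.png

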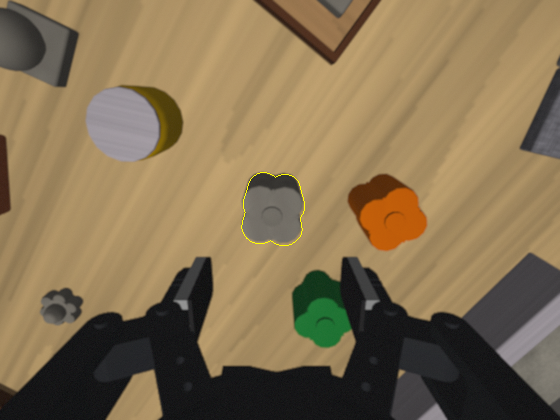

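View pics/s11.png

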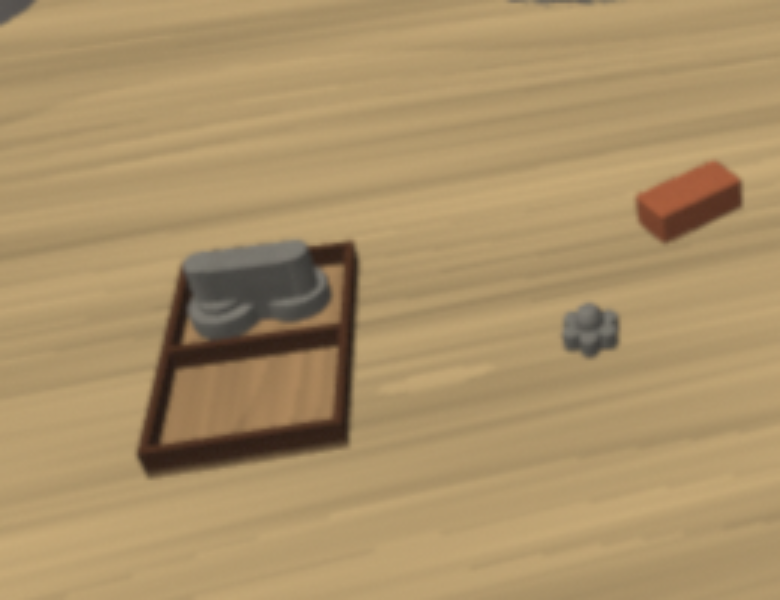

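The scroll lies flat in tray2. The quatrefoil is centred at (273,210). Its fitted yaw is -0.286, so the diagonal grip is at 0.50. I'll turn by -0.088 and descend.

Request:
move_arm([
  {"hand": 0.25, "dx": -0.001, "dy": -0.004, "dz": -0.02, "ax": 0, "ay": 0, "az": -0.088},
  {"hand": 0.25, "dx": 0, "dy": 0, "dz": -0.025, "ax": 0, "ay": 0, "az": 0},
  {"hand": 0.25, "dx": 0, "dy": 0, "dz": -0.025, "ax": 0, "ay": 0, "az": 0},
  {"hand": 0.25, "dx": 0, "dy": 0, "dz": -0.02, "ax": 0, "ay": 0, "az": 0},
  {"hand": 0.25, "dx": 0, "dy": 0, "dz": -0.01, "ax": 0, "ay": 0, "az": 0},
  {"hand": 0.25, "dx": 0, "dy": 0, "dz": 0, "ax": 0, "ay": 0, "az": 0},
  {"hand": 0.25, "dx": 0, "dy": 0, "dz": 0, "ax": 0, "ay": 0, "az": 0},
])

```text
clock: 28.93
tcp_pos: [0.6712, 0.1055, 0.0238]
tcp_rot: [0.969, 0.246, -0.0, -0.0]
contact_force: [0.9, -0.7, 0.8]
opening: 0.0641
```

Request:
move_arm([
  {"hand": 0.25, "dx": 0, "dy": 0.003, "dz": -0.003, "ax": 0, "ay": 0, "az": 0},
  {"hand": 0.25, "dx": 0, "dy": 0, "dz": 0, "ax": 0, "ay": 0, "az": 0},
  {"hand": 0.25, "dx": 0, "dy": 0, "dz": 0, "ax": 0, "ay": 0, "az": 0},
  {"hand": 1, "dx": 0, "dy": 0, "dz": 0, "ax": 0, "ay": 0, "az": 0},
  {"hand": 1, "dx": 0, "dy": 0, "dz": 0, "ax": 0, "ay": 0, "az": 0},
  {"hand": 1, "dx": 0, "dy": 0, "dz": 0, "ax": 0, "ay": 0, "az": 0},
  {"hand": 1, "dx": 0, "dy": 0, "dz": 0, "ax": 0, "ay": 0, "az": 0},
  {"hand": 1, "dx": 0, "dy": 0, "dz": 0, "ax": 0, "ay": 0, "az": 0},
], force=70)

```text
clock: 29.6
tcp_pos: [0.6722, 0.1094, 0.0219]
tcp_rot: [0.969, 0.246, 0.001, 0.0]
contact_force: [0.3, -0.0, 5.8]
opening: 0.0449
```

Request:
move_arm([
  {"hand": 1, "dx": 0, "dy": 0, "dz": 0.005, "ax": 0, "ay": 0, "az": 0},
  {"hand": 1, "dx": 0, "dy": 0, "dz": 0.015, "ax": 0, "ay": 0, "az": 0},
  {"hand": 1, "dx": 0, "dy": 0, "dz": 0.025, "ax": 0, "ay": 0, "az": 0},
  {"hand": 1, "dx": 0, "dy": 0, "dz": 0.025, "ax": 0, "ay": 0, "az": 0},
  {"hand": 1, "dx": 0, "dy": 0, "dz": 0.015, "ax": 0, "ay": 0, "az": 0},
  {"hand": 1, "dx": -0.0055, "dy": -0.02, "dz": 0, "ax": 0, "ay": 0, "az": 0.016},
  {"hand": 1, "dx": -0.0096, "dy": -0.034, "dz": 0, "ax": 0, "ay": 0, "az": 0.016},
  {"hand": 1, "dx": -0.0096, "dy": -0.034, "dz": 0, "ax": 0, "ay": 0, "az": 0.016},
  {"hand": 1, "dx": -0.0096, "dy": -0.034, "dz": 0, "ax": 0, "ay": 0, "az": 0.016},
  {"hand": 1, "dx": -0.0096, "dy": -0.034, "dz": 0, "ax": 0, "ay": 0, "az": 0.016},
  {"hand": 1, "dx": -0.0096, "dy": -0.034, "dz": 0, "ax": 0, "ay": 0, "az": 0.016},
  {"hand": 1, "dx": -0.0096, "dy": -0.034, "dz": 0, "ax": 0, "ay": 0, "az": 0.016},
])

```text
clock: 30.6
tcp_pos: [0.6072, -0.116, 0.1059]
tcp_rot: [0.954, 0.301, -0.0, -0.0]
contact_force: [0.3, -0.3, -2.3]
opening: 0.0447
```

Request:
move_arm([
  {"hand": 1, "dx": -0.0096, "dy": -0.034, "dz": 0, "ax": 0, "ay": 0, "az": 0.016},
  {"hand": 1, "dx": -0.0096, "dy": -0.034, "dz": 0, "ax": 0, "ay": 0, "az": 0.016},
  {"hand": 1, "dx": -0.0096, "dy": -0.034, "dz": 0, "ax": 0, "ay": 0, "az": 0.016},
  {"hand": 1, "dx": -0.0096, "dy": -0.034, "dz": 0, "ax": 0, "ay": 0, "az": 0.016},
  {"hand": 1, "dx": -0.0096, "dy": -0.034, "dz": 0, "ax": 0, "ay": 0, "az": 0.016},
  {"hand": 1, "dx": -0.0034, "dy": -0.013, "dz": 0, "ax": 0, "ay": 0, "az": 0.01},
  {"hand": 1, "dx": 0, "dy": 0, "dz": 0, "ax": 0, "ay": 0, "az": 0},
  {"hand": 1, "dx": 0, "dy": 0, "dz": 0, "ax": 0, "ay": 0, "az": 0},
])

```text
clock: 31.27
tcp_pos: [0.5563, -0.2981, 0.1057]
tcp_rot: [0.94, 0.342, 0.0, -0.0]
contact_force: [0.7, -0.5, -1.6]
opening: 0.0447
```

Run:
```python
from fit import *
f=shot("wrist"); s=f["s"]; X=T_of(s)[:3,0]; print(s["tcp_pos"],s["opening"],np.arctan2(X[1],X[0]),s["contact_force"])
cv2.imwrite("pics/w12.png",f["img"])
f=shot("scene");cv2.imwrite("pics/s12.png",cv2.resize(f["img"][120:320,20:280],None,fx=3,fy=3))
```

```text
[ 0.55626789 -0.29805545  0.1056693 ] 0.04465042769169428 0.6981350468696885 [ 0.73221974 -0.48097039 -1.62092121]
```

View pics/w12.png

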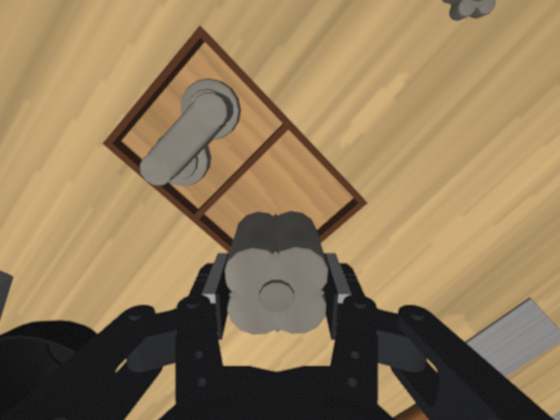

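View pics/s12.png

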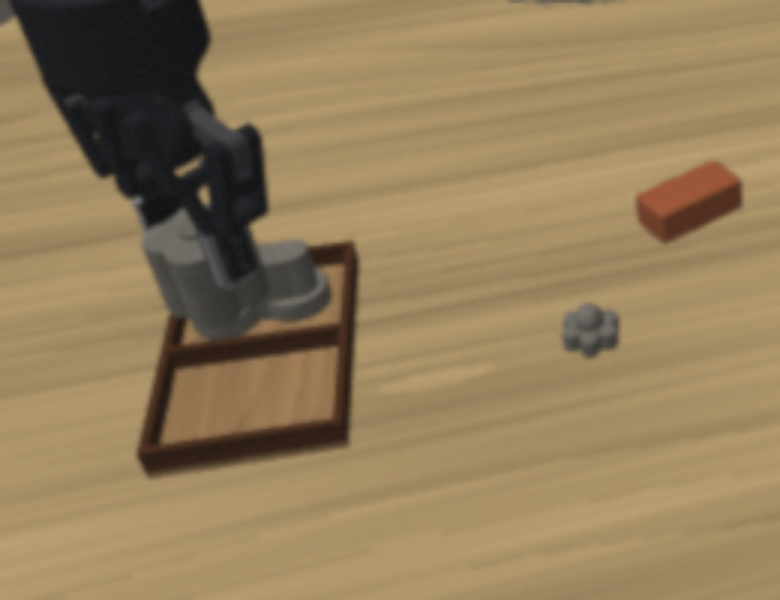

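The quatrefoil is level over the far bay of tray2, clear of the scroll. Lowering.

Request:
move_arm([
  {"hand": 1, "dx": 0.0005, "dy": 0, "dz": -0.015, "ax": 0, "ay": 0, "az": 0},
  {"hand": 1, "dx": 0, "dy": 0, "dz": -0.022, "ax": 0, "ay": 0, "az": 0},
  {"hand": 1, "dx": 0, "dy": 0, "dz": -0.022, "ax": 0, "ay": 0, "az": 0},
  {"hand": 1, "dx": 0, "dy": 0, "dz": -0.01, "ax": 0, "ay": 0, "az": 0},
  {"hand": 1, "dx": 0, "dy": 0, "dz": -0.005, "ax": 0, "ay": 0, "az": 0},
  {"hand": 1, "dx": 0, "dy": 0, "dz": -0.002, "ax": 0, "ay": 0, "az": 0},
  {"hand": 1, "dx": 0, "dy": 0, "dz": 0, "ax": 0, "ay": 0, "az": 0},
  {"hand": 1, "dx": 0, "dy": 0, "dz": 0, "ax": 0, "ay": 0, "az": 0},
])

```text
clock: 32.03
tcp_pos: [0.5581, -0.298, 0.0309]
tcp_rot: [0.939, 0.343, 0.001, 0.001]
contact_force: [-0.4, 0.2, -0.6]
opening: 0.0445
```

Request:
move_arm([
  {"hand": 1, "dx": 0, "dy": 0, "dz": -0.0012, "ax": 0, "ay": 0, "az": 0},
  {"hand": 1, "dx": 0, "dy": 0, "dz": 0, "ax": 0, "ay": 0, "az": 0},
  {"hand": 1, "dx": 0, "dy": 0, "dz": 0, "ax": 0, "ay": 0, "az": 0},
])

```text
clock: 32.28
tcp_pos: [0.5575, -0.2979, 0.029]
tcp_rot: [0.939, 0.343, 0.0, 0.0]
contact_force: [0.6, 1.1, -2.4]
opening: 0.0449
```

Request:
move_arm([
  {"hand": 1, "dx": 0, "dy": 0, "dz": -0.0015, "ax": 0, "ay": 0, "az": 0},
  {"hand": 1, "dx": 0, "dy": 0, "dz": 0, "ax": 0, "ay": 0, "az": 0},
  {"hand": 1, "dx": 0, "dy": 0, "dz": 0, "ax": 0, "ay": 0, "az": 0},
])

```text
clock: 32.53
tcp_pos: [0.5573, -0.2977, 0.0269]
tcp_rot: [0.939, 0.343, 0.0, 0.0]
contact_force: [-0.2, -0.1, -2.4]
opening: 0.0445
```

Request:
move_arm([
  {"hand": 1, "dx": 0, "dy": 0, "dz": -0.001, "ax": 0, "ay": 0, "az": 0},
  {"hand": 1, "dx": 0, "dy": 0, "dz": 0, "ax": 0, "ay": 0, "az": 0},
  {"hand": 1, "dx": 0, "dy": 0, "dz": 0, "ax": 0, "ay": 0, "az": 0},
])

```text
clock: 32.78
tcp_pos: [0.5574, -0.2978, 0.0269]
tcp_rot: [0.939, 0.343, -0.0, -0.0]
contact_force: [-2.9, 1.6, 5.0]
opening: 0.0445
```

Request:
move_arm([
  {"hand": 0.3, "dx": 0, "dy": 0, "dz": 0, "ax": 0, "ay": 0, "az": 0},
  {"hand": 0.3, "dx": 0, "dy": 0, "dz": 0, "ax": 0, "ay": 0, "az": 0},
  {"hand": 0.3, "dx": 0, "dy": 0, "dz": 0, "ax": 0, "ay": 0, "az": 0},
  {"hand": 0.3, "dx": 0, "dy": 0, "dz": 0.02, "ax": 0, "ay": 0, "az": 0},
  {"hand": 0.3, "dx": 0, "dy": 0, "dz": 0.04, "ax": 0, "ay": 0, "az": 0},
  {"hand": 0.3, "dx": 0, "dy": 0, "dz": 0.04, "ax": 0, "ay": 0, "az": 0},
  {"hand": 0.3, "dx": -0.005, "dy": 0.03, "dz": 0.025, "ax": 0, "ay": 0, "az": 0.087},
  {"hand": 0.3, "dx": -0.005, "dy": 0.03, "dz": 0.025, "ax": 0, "ay": 0, "az": 0.087},
  {"hand": 0.3, "dx": -0.005, "dy": 0.03, "dz": 0.025, "ax": 0, "ay": 0, "az": 0.087},
  {"hand": 0.3, "dx": -0.005, "dy": 0.03, "dz": 0.025, "ax": 0, "ay": 0, "az": 0.087},
  {"hand": 0.3, "dx": -0.005, "dy": 0.03, "dz": 0.025, "ax": 0, "ay": 0, "az": 0.087},
  {"hand": 0.3, "dx": -0.005, "dy": 0.03, "dz": 0.025, "ax": 0, "ay": 0, "az": 0.087},
])

```text
clock: 33.78
tcp_pos: [0.5266, -0.1162, 0.277]
tcp_rot: [0.818, 0.575, 0.0, 0.0]
contact_force: [0.8, 0.2, 0.6]
opening: 0.0598
```

Request:
move_arm([
  {"hand": 0.3, "dx": 0, "dy": 0.03, "dz": 0.01, "ax": 0, "ay": 0, "az": 0.087},
  {"hand": 0.3, "dx": 0, "dy": 0.03, "dz": 0.01, "ax": 0, "ay": 0, "az": 0.087},
  {"hand": 0.3, "dx": 0, "dy": 0.03, "dz": 0.01, "ax": 0, "ay": 0, "az": 0.087},
  {"hand": 0.3, "dx": 0, "dy": 0.03, "dz": 0.01, "ax": 0, "ay": 0, "az": 0.087},
  {"hand": 0.3, "dx": 0, "dy": 0, "dz": 0, "ax": 0, "ay": 0, "az": 0},
  {"hand": 0.3, "dx": 0, "dy": 0, "dz": 0, "ax": 0, "ay": 0, "az": 0},
])

```text
clock: 34.28
tcp_pos: [0.5274, 0.0035, 0.3166]
tcp_rot: [0.707, 0.708, 0.0, 0.001]
contact_force: [-0.4, -0.6, 0.0]
opening: 0.0599
```

Run:
```python
from fit import *
f=shot("wrist"); s=f["s"]; print(s["tcp_pos"],s["opening"],s["contact_force"])
cv2.imwrite("pics/w13.png",f["img"])
sc=shot("scene");cv2.imwrite("pics/s13.png",cv2.resize(sc["img"][120:320,40:460],None,fx=1.9,fy=1.9))
sd=shot("side");cv2.imwrite("pics/d13.png",cv2.resize(sd["img"][110:400,140:360],None,fx=2,fy=2))
for n,p in dict(tray3=(.524,.285,-.045),tray2=(.516,-.294,-.087)).items():
    x,c,T=fit([f],n,p,[p[2]]); print(n,x.round(4),round(c,3))
```

```text
[0.52743661 0.0034715  0.316623  ] 0.059854766977120936 [-0.38899214 -0.63480412  0.01343805]
tray3 [ 0.5247  0.2846 -0.0424] 0.042
tray2 [ 0.5155 -0.2941 -0.0902] 0.038
```

View pics/w13.png

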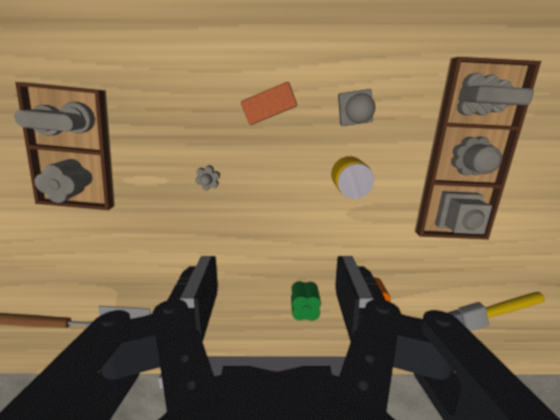

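View pics/s13.png

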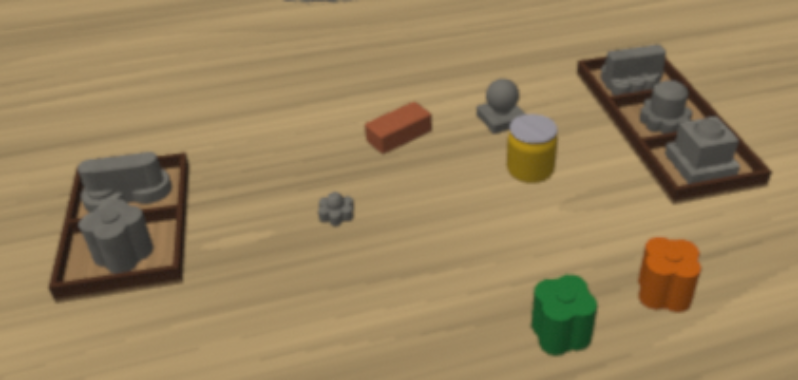

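View pics/d13.png

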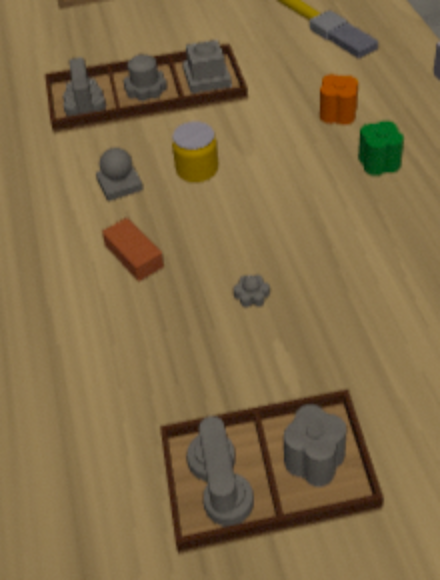

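Every casting sits flat in its bay and the spares have not moved. I'll do one quick numeric check of the margins before handing in.

Run:
```python
from fit import *
import fit as F
rr=F.render
F.render=lambda f,n,p,zb=.005: rr(f,n,p,zb)
def tgt(f,name,p):
    r=cv2.resize(F.render(f,name,p),(560,420))>0
    m=grey(f)*(cv2.dilate(r.astype(np.uint8),np.ones((9,9)))); n,lab,st,_=cv2.connectedComponentsWithStats(m)
    k=1+np.argmax(st[1:,4]); return cv2.resize((lab==k).astype(np.uint8)*255,(1120,840))>127
F.target=tgt
fs=[shot("scene"),shot("side")]
t3=(.5245,.285,-.046);t2=(.516,-.294,-.087)
def loc(x,t):
    c,s=np.cos(t[2]),np.sin(t[2]); d=np.array(x[:2])-t[:2]; return np.round([1000*(c*d[0]+s*d[1]),1000*(-s*d[0]+c*d[1])],1), round(float(np.degrees(x[2]-t[2])),1)
for n,p,t in(("rosette",(.5245,.285,0),t3),("leaf",(.4425,.2865,1.52),t3),("pedestal",(.608,.28,-.048),t3),("scrollp",(.474,-.2905,-1.66),t2),("quatrefoil",(.557,-.298,-.087),t2)):
    x,c,_=F.fit(fs,n,p,[p[2]]); print(n,loc(x,t),round(c,3))
```

```text
rosette (array([ 3.9, -0.3]), 19.5) 0.262
leaf (array([-78.7,  -2.7]), 91.0) 0.23
pedestal (array([85.8, -2. ]), -4.1) 0.183
scrollp (array([-39.6,  -1.7]), -89.6) 0.175
quatrefoil (array([42.3, -0.4]), 2.5) 0.175
```

The castings fit inside their bays with at least 5 mm to spare on each side. Handing in.

Run:
```python
from plant import env
print(env.sign_off(), env.state()["clock"])
```

```text
the job is handed in; nothing more can be done
the job is handed in; nothing more can be done
```

Both orders are made up and the job is handed in, with the robot's clock at about 35 s of the 120 s allowed.

- **Three-bay tray:** I placed the large rosette in the middle bay, then the leaf in the end bay nearer the robot (length along the 98 mm), then the pedestal block in the far end bay.
- **Two-bay tray:** the scroll bracket went in the bay nearer the robot (length along the 98 mm), then the grey quatrefoil in the other.
- **Setting down:** each casting was lowered slowly until it touched the bay floor at the expected height (3–6 N), and only then released.
- **Last pictures (all three cameras):** all five castings stand upright and flat in their bays. The small rosette, the finial, the tin, the stone and the green and orange look-alikes show no sign of having been moved. The gripper was clear of everything.

**Checks that disagreed:** the last shape fit put the castings within about 4.5 mm of their intended spots, leaving at least 5 mm to the bay walls. It was a coarse fit (mismatch 0.17–0.26), and my position estimates from the wrist camera and the fixed cameras had differed by 2–4 mm.

The gripper opening read 1–2 mm below the nominal casting widths every time, which looks like a constant offset. My first two move calls were refused because I had left out some keys, and nothing moved.

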